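# Gauge a lino block with three clicks of the ratchet

## Task

Check the height of the mounted lino block in the green block gauge: lay it flat on the gauge's bed, lengthwise between the two guides, and push it gently home against the back stop. Then turn the black ratchet cap on top clockwise (seen from above) to run the measuring foot down onto the block, go on until the ratchet has clicked exactly three times, and let go, leaving the foot bearing on the block. The gauge is a measuring instrument: do not ram it or squeeze the cap hard. Leave the other things alone.

Things in the scene. Friction and masses are not known exactly. Their poses are not given: they have to be found in the camera images.
- gauge: Bench gauge for block heights: green cast C-frame, bolted down. Origin: centre of its underside below the foot's axis; its x points from the open front to the column, z up. Base 200 x 130 mm, x -95 to +105. Steel bed top at z 18 mm. Guides 74 mm apart, 12 mm high, from x -13 to +35, with flared lead-ins from x -31. Head overhangs x > -20 at z 92 to 145 mm, column at x > 64.
- back_stop: The gauge's steel back stop. Origin on its front face, at x 35 mm, y 0, z 18 mm (bed level) of the gauge; same axes. The stop is 60 mm wide and 14 mm high. A block pushed home has its end face here, its centre 60 mm before it.
- lino_block: Mounted lino block, grey half-cut lino on wood, loose. 68 (its x) x 120 (its y) mm, about 22 mm high (that is what is gauged), 0.1 to 0.25 kg. Origin: centre of the underside. Either end may go to the stop. Grip it across the 68 mm near the end that will face the robot, so that the gripper stays clear of the gauge's head.
- cap_center (a point): Centre of the ratchet cap: black knurled knob, 39 mm diameter, 24 mm high, upright axis through the gauge's origin; this point is 172 mm over the gauge's underside, the cap reaches 12 mm over and under it. Below it an aluminium thimble of 33 mm diameter. Neither rises nor falls when turned. The cap takes up to 40 N of squeeze from each side.
- thimble (a joint): Turn of the thimble (rad), grows clockwise from above: it drives the foot down by 18 mm a turn. It takes about 0.17 N m and stays where it is left. The cap carries it along until the foot bears on something hard.
- ratchet_cap (a joint): Turn of the cap against the thimble (rad): 0 at the start. Once the foot bears, the cap slips round clockwise, a click each 0.524 rad (12 a turn): the resistance climbs to about 0.25 N m, drops off half way and the cap falls into its next notch. Backward, the cap takes the thimble with it and does not click.
- foot: Measuring foot, a steel spindle ending in a 22 mm disc. Origin: centre of its flat underside, on the gauge's axis. At the start it stands 43 to 45 mm over the gauge's underside, 3 to 6 mm over the block's top once the block lies on the bed.
- sand_block: Brown sanding block, 61 x 112 x 31 mm, origin centre of the underside; bystander.
- ink_tube_red: White ink tube with a red band, 39 x 134 x 27 mm; bystander.
- scraper: Scraper with a red handle, 24 x 204 x 18 mm; bystander.

How it is judged:
On the way:
1. the block lies home on the bed, against the back stop, before the ratchet has clicked (x of lino_block in the frame of back_stop above -0.0616 m and z of lino_block in the frame of back_stop below 0.003 m and angle between the y axis of lino_block and the x axis of gauge, either way round below 0.07 rad and value of joint ratchet_cap below 0.3 rad), for 0.2 s.
At the end, for the whole second after the job is handed in: The block lies flat on the gauge's bed within 1.6 mm of the back stop, square to it within 4 degrees; the ratchet has clicked exactly three times (1.57 rad within 0.2); the foot bears on the block; all at rest (x of lino_block in the frame of back_stop above -0.0616 m and z of lino_block in the frame of back_stop below 0.003 m and angle between the y axis of lino_block and the x axis of gauge, either way round below 0.07 rad and value of joint ratchet_cap between 1.37 and 1.77 rad and contact force between foot and lino_block above 2 N and linear speed of lino_block below 0.01 m/s); the robot touches nothing.
It fails at once if a bystander is moved by more than 30 mm (distance of any of sand_block, ink_tube_red, scraper from where it was at the start of the episode above 0.03 m).
It fails at once if the block is rammed against the back stop with more than 25 N (contact force between lino_block and back_stop above 25 N).
It fails at once if the fingers squeeze or press the gauge hard: over 90 N in all, both fingers added (contact force between the fingers and gauge above 90 N).
It also fails if it takes over 72 s, if anything falls off the work surface, if the arm or the gripper's body presses on something with over 40 N, if the wrist force passes 120 N, or if a joint passes its speed limit or range.

## Robot

A 7-joint arm with a two-finger parallel gripper is mounted at the origin on a cart in front of the work surface, level with it; the furniture and walls round the work are solid. World frame = base frame: x ahead of the robot, y to its left, z up, the work surface at z = 0. Lengths are in m, angles in rad, forces in N, time in s.
With the tool pointing down it reaches from about 0.425 to 0.875 m from the base axis. Payload 8.4 kg.
Tool frame: the origin (TCP) lies midway between the tips of the shut fingers; the grasp point (between the pads) lies 19 mm behind it; z points along the fingers, y is the line along which they close (so a half turn about z gives the same grasp; the last joint's range is limited). The gripper opens to 87 mm and grips with 3 to 60 N. Pads are 19 mm wide; open, the fingers measure 117 mm over their backs; the gripper's body (75 mm by 190 mm) begins 51 mm behind the grasp point.
Start: joints at [1.008, 0.333, 0.04, 1.465, -0.013, 1.343, -0.059], TCP at [0.291, -0.581, 0.193] pointing down, gripper open.
Joint ranges: [-2.58, 2.58], [-0.38, 2.09], [-1.3, 1.39], [0.25, 2.4], [-1.5, 4.64], [0.08, 2.09], [-2.65, 2.65]. Speed limits (rad/s): [2.22, 2.22, 2.79, 2.79, 3.14, 3.14, 3.14].

## Interface

Orientations are given as a unit quaternion [w, x, y, z].
In Python, from cell import env gives the robot as it stands. The module is installed in compiled form; this text tells all that it offers.
- The arm moves only by the shell command python3 -m inch 'ROWS'. ROWS is a JSON object of lists of equal length, an entry for each row: "linear": the shift along the tool's x, y, z in mm, a list of three; "roll": the turn about the tool's z in rad; "grip": the opening, from 0 (shut) to 1 (fully open). A call has 1 to 5 rows; each row shifts and turns the commanded pose from where the row before left it, along the tool's axes as they then stand; what a row does not reach is not made up. A row lasts 1/10 s, in which the tool goes at most 50 mm and 8.59 degrees, less where a joint would pass 70% of its speed; a pose out of reach is approached as far as the arm can. A call is refused whole if a number of a shift passes 50 or a number of a turn 0.15, either way. A call with a gripper value outside its range is refused whole. The fingers move at their own pace and stop on an object; the grip force is fixed at half the most. Time passes only in rows, so rows that do not move let the fingers close. It gives the time, the measured TCP pose, the force, the opening and the grip force at its end, in the units of the state.
- env.state(): the state, without advancing time (a new reading comes with each control period).
- env.grab_frame(name): name is "side" or "top"; returns a dict with "image" (480x640x3 uint8, red, green, blue), "vfov" (degrees; the focal length in pixels is half the picture's height over the tangent of half this angle, whatever the lens; pixels are square), "cx", "cy" (the principal point, pixels), "world_from_camera" (4x4, takes a point from camera to world coordinates). Camera axes: x right, y down, z forward; pixel columns grow to the right and rows downward; lengths in m; the calibration is good to about 2 mm. A picture is of the moment at which its call begins. There is no depth.
- env.close_job(): hands the job in; it is judged then, once.
The state is a dict: "time": time; "joints": joint angles; "qvel": joint speeds; "tau": joint torques, N m; "position": TCP position; "tool_rot": TCP orientation; "contact_force": force on the tool from outside, world axes, zero at the start; "ft_torque": the same for the moment, N m; "width": finger opening in m; "grip_force": force on a finger pad.
Only numpy, scipy, OpenCV 4.12 (cv2) and the standard library are available. Lean on these libraries where they do the work, as an engineer would, in place of code of your own. Each camera call takes 0.05 s, during which the arm holds its last target. There are 200 camera calls.

## Working session

There is one attempt and no reset: what is moved stays moved. The work goes in short steps, Python scripts to look and compute and a shell command to move; the robot and the scene stay as the last step left them, time stands still between calls to the robot, and variables do not carry over. Pictures are saved under pics/ and viewed, at most 10 in all, crops included, and the job is handed in when it is done.

```bash
mkdir -p pics; ls
python3 - <<'E'
from cell import env
import cv2,pickle
s=env.state()
for k in s: print(k,s[k])
for n in("side","top"):
    f=env.grab_frame(n); pickle.dump(f,open(f"pics/{n}0.pkl","wb"))
    cv2.imwrite(f"pics/{n}0.png",f["image"][:,:,::-1]); print(n,f["vfov"],f["cx"],f["cy"],f["world_from_camera"])
E
```

```text
pics
time 0.0
joints [ 1.00782143  0.33391684  0.03984571  1.46628246 -0.01343477  1.34328206
 -0.05850126]
qvel [ 1.62269549e-03  5.88689409e-04 -1.83506491e-05 -5.76656764e-04
 -5.52411416e-04  3.31969737e-04 -1.10013094e-03]
tau [-2.12129394e-04 -6.56365943e+01  1.33531742e+00 -4.03788042e+01
 -5.97330183e-02  4.50818636e-02  1.54753125e-04]
position [ 0.29052922 -0.58087746  0.1921496 ]
tool_rot [-7.81459163e-04  9.73234038e-01  2.29814813e-01 -2.19223605e-04]
contact_force [-0.45268054 -1.02824098  0.48784204]
ft_torque [ 0.01531207 -0.00936483  0.01389063]
grip_force 0.0
width 0.08679414099201115
side 45.383102793735944 312.63095179919287 253.5536879092026 [[ 0.94744516 -0.17650934  0.26681852  0.08526549]
 [-0.31984551 -0.54039845  0.77824698 -1.26961304]
 [ 0.00682045 -0.82268704 -0.56845361  1.03290039]
 [ 0.          0.          0.          1.        ]]
top 56.932503113551704 322.46990969909376 236.42634653646508 [[-0.00919322 -0.98463686  0.17437242  0.33743709]
 [-0.99991083  0.00736288 -0.0111407   0.02283229]
 [ 0.00968566 -0.17445929 -0.98461675  1.18938195]
 [ 0.          0.          0.          1.        ]]
```

View pics/side0.png

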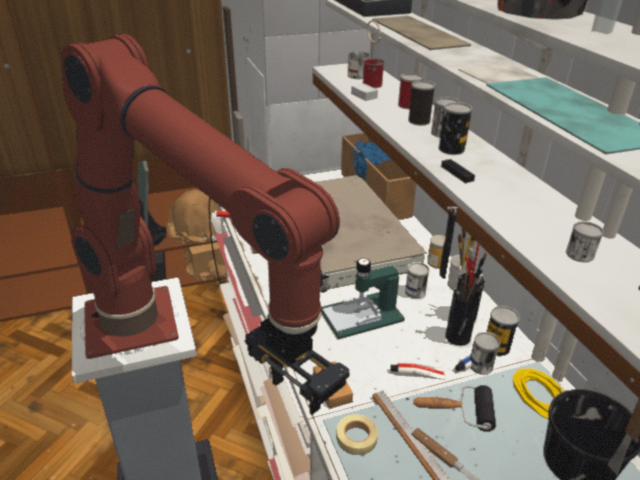

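View pics/top0.png

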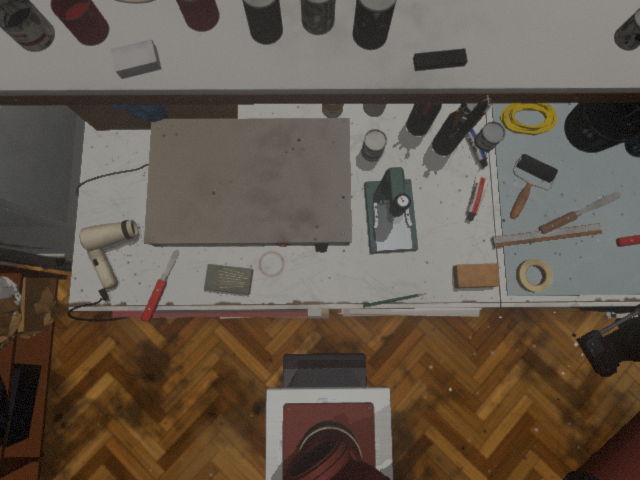

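The side view shows the gauge at about (365,300), with the lino block hidden behind the arm. The top view shows the gauge at (390,210) with its cap at (402,201), the lino block at (228,279), the sand block at (476,275) and the scraper at (160,287). Next I'll zoom in for detail.

```bash
cat > h.py <<'E'
import numpy as np,pickle,cv2
from cell import env
def grab(n,tag):
    f=env.grab_frame(n); pickle.dump(f,open(f"pics/{tag}.pkl","wb")); return f
def load(tag): return pickle.load(open(f"pics/{tag}.pkl","rb"))
def ray(f,u,v):
    F=240/np.tan(np.radians(f["vfov"])/2); T=np.array(f["world_from_camera"])
    d=T[:3,:3]@np.array([(u-f["cx"])/F,(v-f["cy"])/F,1]); return T[:3,3],d/np.linalg.norm(d)
def onz(f,u,v,z):
    o,d=ray(f,u,v); return o+d*(z-o[2])/d[2]
def proj(f,p):
    F=240/np.tan(np.radians(f["vfov"])/2); T=np.linalg.inv(np.array(f["world_from_camera"]))
    c=T[:3,:3]@np.array(p)+T[:3,3]; return np.array([F*c[0]/c[2]+f["cx"],F*c[1]/c[2]+f["cy"]])
def tri(f,a,g,b):
    o,d=ray(f,*a);p,e=ray(g,*b)
    s=np.linalg.lstsq(np.c_[d,-e],p-o,rcond=None)[0]
    A,B=o+s[0]*d,p+s[1]*e; return (A+B)/2,np.linalg.norm(A-B)
def crop(f,u,v,w,h,k): 
    return cv2.resize(f["image"][v:v+h,u:u+w,::-1],None,fx=k,fy=k,interpolation=cv2.INTER_CUBIC)
E
python3 - <<'E'
from h import *
t=load("top0");s=load("side0")
a=crop(t,355,160,70,100,5.5); b=crop(s,310,245,110,100,4); c=crop(t,195,255,70,50,5.5)
im=np.zeros((560,800,3),np.uint8); im[:550,:385]=a; im[:275,390:775]=c; 
b=cv2.resize(b,(308,280)); im[278:558,390:698]=b
cv2.imwrite("pics/z0.png",im)
E
```

```text
(no output)
```

View pics/z0.png

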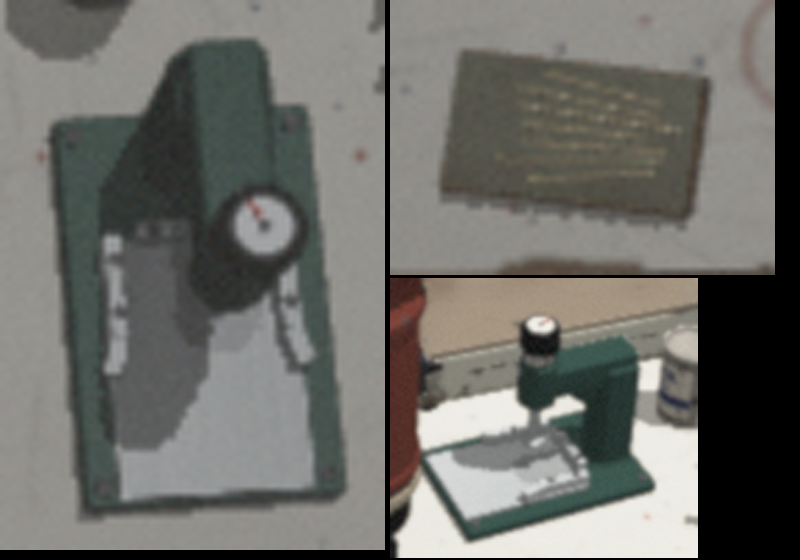

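The zoom shows the gauge seen well from both views. The cap disc is at about (403.2,200.9) in top and (363.9,261.8) in side, and the block's corners are clear in top. Now I'll fit the poses.

Run:
```python
from h import *
from scipy.optimize import least_squares
t=load("top0");s=load("side0")
p,e=tri(t,(403.2,200.9),s,(363.9,261.8)); print("cap top",p,e)
ct=lambda x,y:(x/5.5+355,y/5.5+160); cs=lambda x,y:((x-390)/2.8+310,(y-278)/2.8+245)
obs=[(t,ct(82,513),(-95,65)),(t,ct(344,490),(-95,-65)),(t,ct(53,121),(105,65)),(t,ct(305,105),(105,-65)),
(s,cs(423,457),(-95,65)),(s,cs(470,535),(-95,-65)),(s,cs(653,485),(105,-65))]
def G(q,x,y,z): c,d=np.cos(q[2]),np.sin(q[2]); return [q[0]+c*x-d*y,q[1]+d*x+c*y,z]
def r(q):
    o=[proj(f,G(q,x/1e3,y/1e3,q[3]))-np.array(c) for f,c,(x,y) in obs]
    o+=[proj(t,G(q,0,0,.184))-[403.2,200.9],proj(s,G(q,0,0,.184))-[363.9,261.8]]
    return np.ravel(o)
q=least_squares(r,[.55,-.15,0,.01],loss="soft_l1",f_scale=1).x; print("gauge",q,r(q).round(1))
B=[onz(t,(x-390)/5.5+195,y/5.5+255,.022) for x,y in[(460,50),(710,78),(690,215),(442,190)]]
B=np.array(B);print(B.round(4),B.mean(0)); 
for i in range(4): print(np.linalg.norm(B[i]-B[i-1]).round(4),np.degrees(np.arctan2(*(B[i]-B[i-1])[1::-1])).round(1))
```

```text
cap top [ 0.59881282 -0.17903023  0.18089308] 0.0012801431672658332
gauge [ 0.59903856 -0.17844743  0.05684596  0.00557704] [ 0.2 -0.2  0.4  0.9 -0.6 -0.1  0.1 -0.  -2.5 -1.2 -0.2  1.   2.   0.2
 -0.1 -0.2  0.3 -1.2]
[[0.4722 0.3135 0.022 ]
 [0.4577 0.1933 0.022 ]
 [0.3925 0.2017 0.022 ]
 [0.4054 0.3197 0.022 ]] [0.43195919 0.25704187 0.022     ]
0.0671 -5.2
0.121 -96.9
0.0657 172.7
0.1187 83.8
```

```bash
cat >> h.py <<'E'
def R(): 
    from scipy.spatial.transform import Rotation as Q
    return Q.from_quat(np.array(env.state()["tool_rot"])[[1,2,3,0]]).as_matrix()
def to(p,q=None):  # tool-frame mm from current (or q) to world p
    return (R().T@(np.array(p)-np.array(env.state()["position"] if q is None else q))*1e3).round(1)
def alpha(): r=R(); return np.degrees(np.arctan2(r[1,0],r[0,0]))
def st():
    s=env.state(); r=R(); print("t%.2f"%s["time"],"p",np.round(s["position"],4),"a%.2f"%alpha(),"tilt",(r[:,2]+[0,0,1]).round(3),"F",np.round(s["contact_force"],1),"w%.4f g%.1f"%(s["width"],s["grip_force"]),"j7 %.2f"%s["joints"][6])
E
python3 - <<'E'
from h import *
t=load("top0");s=load("side0")
print("board",tri(t,(350,118),s,(424,247)), [onz(t,350,243,z) for z in(.05,.08)])
for z in(.4,.5,.6,.7): 
    p=onz(t,480,97,z); print(z,p.round(3),proj(s,p).round(0))
A=[.44,-.25,.15];B=[.44,.212,.15];C=[.427,.212,.1];print(to(A),to(B,A),to(C,B))
st()
E
```

```text
board (array([ 0.84252831, -0.06403243,  0.10251494]), np.float64(0.0035113361226634335)) [array([ 0.52126397, -0.06172601,  0.05      ]), array([ 0.51642379, -0.05949959,  0.08      ])]
0.4 [ 0.748 -0.292  0.4  ] [450. 198.]
0.5 [ 0.696 -0.252  0.5  ] [426. 154.]
0.6 [ 0.644 -0.212  0.6  ] [401. 106.]
0.7 [ 0.592 -0.172  0.7  ] [374.  55.]
[ 281.7 -229.1   42.5] [ 206.7 -413.2    0.6] [-11.6  -5.7  50. ]
t0.10 p [ 0.2905 -0.5809  0.1922] a26.57 tilt [-0.001  0.001  0.   ] F [ 0.3  0.4 -0.6] w0.0868 g0.0 j7 -0.06
```

Two things matter from the measurements. The shelf edge is at about z 0.5, x 0.70, so it is clear. The board behind the block is about 0.1 m high with its front edge at x≈0.513, so the gripper body (±95 mm) would hit it at the grasp. I'll first drag the block about 30 mm towards the robot, pressing lightly on its top with the fingers shut.

```bash
python3 -m inch '{"linear":[[31,-25,5],[31,-25,5],[31,-25,5],[31,-25,5],[31,-25,5]],"roll":[0,0,0,0,0],"grip":[0,0,0,0,0]}' >/dev/null; python3 -m inch '{"linear":[[31,-25,5],[31,-25,5],[31,-25,5],[31,-25,5],[0,0,0]],"roll":[0,0,0,0,0],"grip":[0,0,0,0,0]}'
python3 - <<'E'
from h import *
st(); print(to([.43,.25,.09]))
E
```

```text
time: 1.1
position: [0.4417, -0.2493, 0.1473]
tool_rot: [-0.001, 0.972, 0.234, 0.0]
contact_force: [0.2, -0.9, 0.3]
width: 0.015
grip_force: 0.0
t1.10 p [ 0.4417 -0.2493  0.1473] a27.02 tilt [-0.     0.002  0.   ] F [ 0.2 -0.9  0.3] w0.0150 g0.0 j7 -0.69
[ 216.4 -449.9   58.5]
```

```bash
for i in 1; do python3 -m inch '{"linear":[[18,-37.5,0],[18,-37.5,0],[18,-37.5,0],[18,-37.5,0],[18,-37.5,0]],"roll":[0,0,0,0,0],"grip":[0,0,0,0,0]}' >/dev/null; python3 -m inch '{"linear":[[18,-37.5,5],[18,-37.5,5],[18,-37.5,5],[18,-37.5,5],[18,-37.5,5]],"roll":[0,0,0,0,0],"grip":[0,0,0,0,0]}'>/dev/null; python3 -m inch '{"linear":[[18,-37.5,15],[18,-37.5,15],[0,0,0],[0,0,0],[0,0,0]],"roll":[0,0,0.1,0.1,0],"grip":[0,0,0,0,0]}'; done
python3 - <<'E'
from h import *
st(); print(to([.43,.25,.03]))
s=grab("side","side1");t=grab("top","top1")
im=np.zeros((600,800,3),np.uint8); im[:300,:400]=crop(s,150,210,200,150,2); im[300:600,:600]=crop(t,150,200,200,100,3)
cv2.imwrite("pics/z1.png",im)
E
```

```text
time: 2.6
position: [0.4313, 0.2437, 0.0926]
tool_rot: [0.0, 0.991, 0.131, -0.0]
contact_force: [-0.1, 0.2, 0.1]
width: 0.0006
grip_force: 0.0
t2.60 p [0.4313 0.2437 0.0926] a15.04 tilt [-0.001 -0.     0.   ] F [-0.1  0.2  0.1] w0.0006 g0.0 j7 -2.01
[ 0.4 -6.5 62.6]
```

View pics/z1.png

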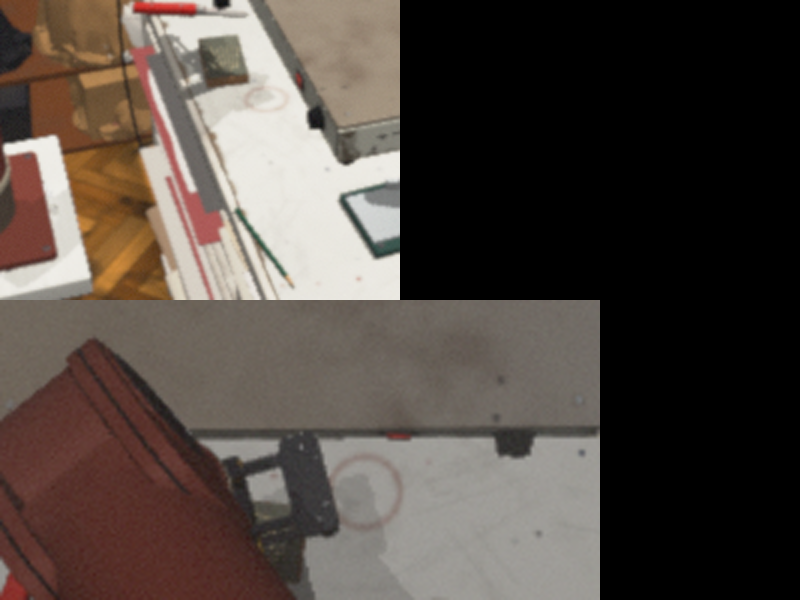

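The side crop shows the block at about side pixel (261,239), 200×75 mm clear of the arm. The top crop shows the arm over the block, with the gripper body's end at about (253,260), just short of the board edge. I'll check where the side view should show the TCP.

Run:
```python
from h import *
s=load("side1")
for p in([.4313,.2437,.0926],[.4313,.2437,.2],[.432,.257,.022],[.427,.257,0]): print(proj(s,p))
cv2.imwrite("pics/z2.png",crop(s,100,60,300,220,2.6))
```

```text
[260.91615806 220.06207358]
[259.34644126 189.80193612]
[261.06871154 236.68427289]
[259.87437506 242.62264186]
```

View pics/z2.png

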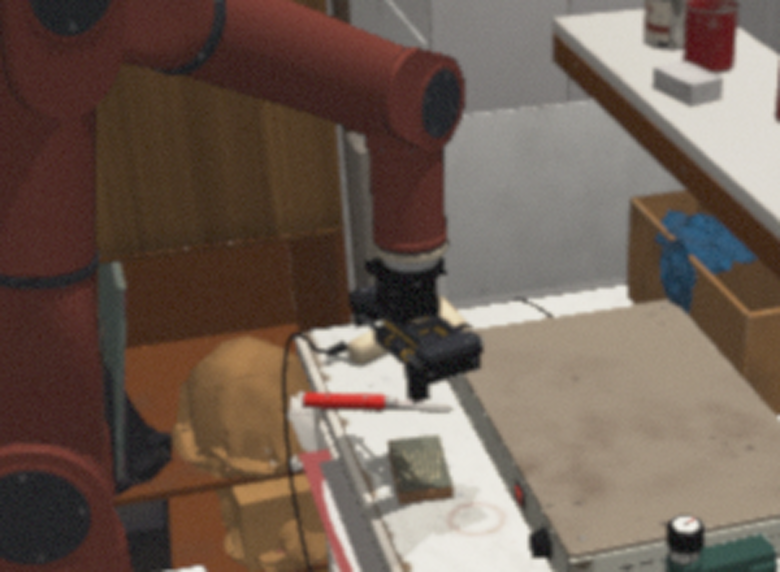

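The view shows the gripper straight above the block, whose top corners in side are at about (250,229), (269,228), (274,248) and (253,251). I'll triangulate its height, then descend.

```bash
python3 - <<'E'
from h import *
t=load("top0");s=load("side1")
for a,b in [((710,78),(273.8,247.7)),((690,215),(253,251)),((442,190),(250,229)),((460,50),(269.2,227.7))]:
    print(tri(t,((a[0]-390)/5.5+195,a[1]/5.5+255),s,b))
E
python3 -m inch '{"linear":[[0,-6,22],[0,0,22],[0,0,15],[0,0,5],[0,0,0]],"roll":[0,0,0,0,0],"grip":[0,0,0,0,0]}'; python3 -m inch '{"linear":[[0,0,3],[0,0,2],[0,0,0]],"roll":[0,0,0],"grip":[0,0,0]}'
```

```text
(array([0.45786067, 0.19468318, 0.01375834]), np.float64(0.001465821909270448))
(array([0.39234975, 0.20378887, 0.00905422]), np.float64(0.0016130142414651934))
(array([0.40791868, 0.32022012, 0.01797609]), np.float64(0.004723928830791001))
(array([0.47391816, 0.31560631, 0.01309869]), np.float64(0.0013909996086276363))
time: 3.2
position: [0.4297, 0.2492, 0.0287]
tool_rot: [0.0, 0.991, 0.132, -0.001]
contact_force: [0.3, 0.4, -0.8]
width: 0.0003
grip_force: 0.0
time: 3.5
position: [0.4302, 0.2496, 0.0243]
tool_rot: [-0.0, 0.991, 0.132, 0.0]
contact_force: [0.4, 0.3, -0.2]
width: 0.0004
grip_force: 0.0
```

```bash
python3 -m inch '{"linear":[[0,0,1.5],[0,0,1],[0,0,0]],"roll":[0,0,0],"grip":[0,0,0]}';python3 -m inch '{"linear":[[0,0,1],[0,0,0]],"roll":[0,0],"grip":[0,0]}'
```

```text
time: 3.8
position: [0.4299, 0.2496, 0.0215]
tool_rot: [0.0, 0.991, 0.132, -0.0]
contact_force: [0.7, -0.8, 0.1]
width: 0.0001
grip_force: 0.0
time: 4.0
position: [0.4299, 0.2496, 0.0205]
tool_rot: [0.0, 0.991, 0.132, -0.0]
contact_force: [0.3, -0.6, 0.2]
width: 0.0004
grip_force: 0.0
```

```bash
python3 -m inch '{"linear":[[0,0,1],[0,0,0]],"roll":[0,0],"grip":[0,0]}' | grep -E 'pos|contact';python3 -m inch '{"linear":[[0,0,1],[0,0,0]],"roll":[0,0],"grip":[0,0]}'| grep -E 'pos|contact'
```

```text
position: [0.4299, 0.2496, 0.0194]
contact_force: [0.2, -0.1, -0.9]
position: [0.4299, 0.2495, 0.0184]
contact_force: [-0.4, 0.3, -0.6]
```

```bash
for i in 1; do python3 -m inch '{"linear":[[0,0,1],[0,0,0]],"roll":[0,0],"grip":[0,0]}' | grep -E 'pos|contact';python3 -m inch '{"linear":[[0,0,1],[0,0,0]],"roll":[0,0],"grip":[0,0]}'| grep -E 'pos|contact'; done
python3 - <<'E'
from h import *
s=grab("side","side2")
cv2.imwrite("pics/z3.png",crop(s,200,180,120,90,6))
E
```

```text
position: [0.4299, 0.2496, 0.0175]
contact_force: [-0.1, 0.2, -0.3]
position: [0.4299, 0.2496, 0.0165]
contact_force: [0.1, 0.2, -0.4]
```

View pics/z3.png

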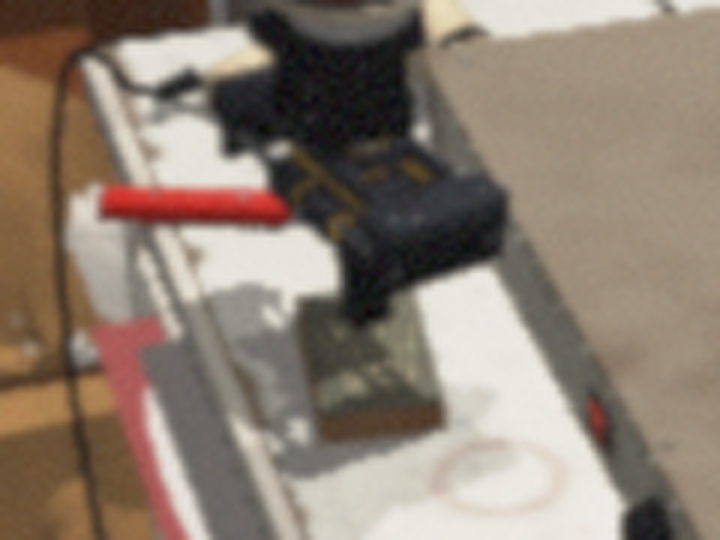

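The picture shows the finger tip at about (261.7,233.7), apparently on or just above the block top. The block's near top edge is at about (253,249)–(273,247). I'll keep lowering gently.

```bash
for i in 1; do python3 -m inch '{"linear":[[0,0,1],[0,0,0]],"roll":[0,0],"grip":[0,0]}' | grep -E 'pos|contact';python3 -m inch '{"linear":[[0,0,1],[0,0,0]],"roll":[0,0],"grip":[0,0]}'| grep -E 'pos|contact'; done
python3 - <<'E'
from h import *
s=load("side2");t=load("top0")
print(proj(s,[.4299,.2496,.0165]))
ct=lambda x,y:((x-390)/5.5+195,y/5.5+255)
print(tri(t,ct(710,78),s,(273.3,247.5)),tri(t,ct(690,215),s,(253.3,248.7)))
print(env.state()["contact_force"],env.state()["tau"])
E
```

```text
position: [0.4299, 0.2496, 0.0155]
contact_force: [0.5, -0.5, -0.5]
position: [0.4299, 0.2496, 0.0144]
contact_force: [-0.4, 0.0, -0.6]
[261.08510121 239.41168235]
(array([0.45701752, 0.19466576, 0.01482332]), np.float64(0.0029544310838900043)) (array([0.39264707, 0.20216066, 0.01873304]), np.float64(7.717034740296137e-05))
[-0.3507576   0.00218101 -0.61864578] [-2.14963127e-02 -4.59657812e+01 -6.14575535e+00 -3.28926587e+01
  3.77666869e-02 -1.22585585e-01 -1.76122069e-02]
```

The visible tip is about 6 px (≈18 mm) above where the reported TCP projects, so the real tips seem to sit higher than reported. Touching the block will calibrate this.

```bash
for i in 1; do python3 -m inch '{"linear":[[0,0,1],[0,0,1],[0,0,0]],"roll":[0,0,0],"grip":[0,0,0]}' | grep -E 'pos|contact';python3 -m inch '{"linear":[[0,0,1],[0,0,1],[0,0,0]],"roll":[0,0,0],"grip":[0,0,0]}'| grep -E 'pos|contact';  python3 -m inch '{"linear":[[0,0,1],[0,0,1],[0,0,0]],"roll":[0,0,0],"grip":[0,0,0]}'| grep -E 'pos|contact'; done
```

```text
position: [0.4298, 0.2496, 0.0124]
contact_force: [0.7, 0.2, -0.1]
position: [0.4299, 0.2495, 0.0104]
contact_force: [0.5, 0.6, -0.2]
position: [0.4299, 0.2496, 0.0084]
contact_force: [0.1, 0.2, 0.1]
```

```bash
for i in 1; do python3 -m inch '{"linear":[[0,0,1],[0,0,1],[0,0,0]],"roll":[0,0,0],"grip":[0,0,0]}' | grep -E 'pos|contact';python3 -m inch '{"linear":[[0,0,1],[0,0,1],[0,0,0]],"roll":[0,0,0],"grip":[0,0,0]}'| grep -E 'pos|contact';  python3 -m inch '{"linear":[[0,0,1],[0,0,0]],"roll":[0,0],"grip":[0,0]}'| grep -E 'pos|contact'; done
python3 - <<'E'
from h import *
s=grab("side","side3")
cv2.imwrite("pics/z4.png",crop(s,200,180,120,90,6))
E
```

```text
position: [0.4299, 0.2496, 0.0064]
contact_force: [-0.2, 0.7, 0.2]
position: [0.4299, 0.2495, 0.0044]
contact_force: [0.2, 1.1, -0.4]
position: [0.4299, 0.2496, 0.0035]
contact_force: [0.1, -0.8, 0.3]
```

View pics/z4.png

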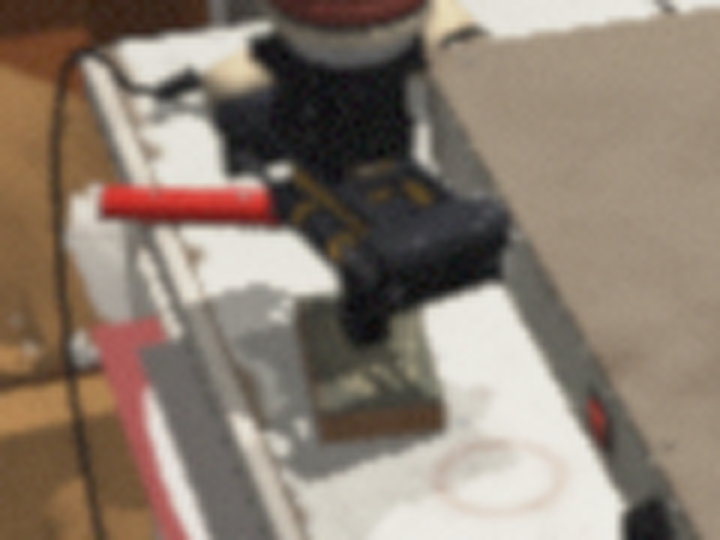

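The finger tip is now at about (261.5,237.2), matching z≈0.023, so contact is imminent. The real tips sit about 19 mm above the reported TCP.

```bash
for i in 1; do python3 -m inch '{"linear":[[0,0,0.5],[0,0,0]],"roll":[0,0],"grip":[0,0]}' | grep -E 'pos|contact';python3 -m inch '{"linear":[[0,0,0.5],[0,0,0]],"roll":[0,0],"grip":[0,0]}'| grep -E 'pos|contact';python3 -m inch '{"linear":[[0,0,0.5],[0,0,0]],"roll":[0,0],"grip":[0,0]}'| grep -E 'pos|contact';  python3 -m inch '{"linear":[[0,0,0.5],[0,0,0]],"roll":[0,0],"grip":[0,0]}'| grep -E 'pos|contact'; done
```

```text
position: [0.4299, 0.2496, 0.0031]
contact_force: [0.7, -0.2, 0.1]
position: [0.4299, 0.2496, 0.0025]
contact_force: [-0.5, 0.3, -0.6]
position: [0.4299, 0.2496, 0.002]
contact_force: [-0.1, -0.2, 0.1]
position: [0.4299, 0.2496, 0.0015]
contact_force: [-0.6, 0.7, 0.2]
```

```bash
for i in 1; do python3 -m inch '{"linear":[[0,0,0.7],[0,0,0]],"roll":[0,0],"grip":[0,0]}' | grep -E 'pos|contact';python3 -m inch '{"linear":[[0,0,0.7],[0,0,0]],"roll":[0,0],"grip":[0,0]}'| grep -E 'pos|contact';python3 -m inch '{"linear":[[0,0,0.7],[0,0,0]],"roll":[0,0],"grip":[0,0]}'| grep -E 'pos|contact';  python3 -m inch '{"linear":[[0,0,0.7],[0,0,0]],"roll":[0,0],"grip":[0,0]}'| grep -E 'pos|contact'; done
```

```text
position: [0.4299, 0.2496, 0.0008]
contact_force: [-0.2, 0.4, 0.3]
position: [0.4299, 0.2496, 0.0001]
contact_force: [0.2, 0.2, 0.4]
position: [0.4299, 0.2496, -0.0006]
contact_force: [-0.6, -0.3, 0.6]
position: [0.4299, 0.2496, -0.0013]
contact_force: [-0.5, 0.2, 0.4]
```

```bash
for i in 1; do python3 -m inch '{"linear":[[0,0,0.7],[0,0,0]],"roll":[0,0],"grip":[0,0]}' | grep -E 'pos|contact';python3 -m inch '{"linear":[[0,0,0.7],[0,0,0]],"roll":[0,0],"grip":[0,0]}'| grep -E 'pos|contact';python3 -m inch '{"linear":[[0,0,0.7],[0,0,0]],"roll":[0,0],"grip":[0,0]}'| grep -E 'pos|contact';  python3 -m inch '{"linear":[[0,0,0.7],[0,0,0]],"roll":[0,0],"grip":[0,0]}'| grep -E 'pos|contact'; done; python3 -c "
from h import *
st()
s=load('side3')
for z in (0,.015,.018,.022,.025): print(proj(s,[.4299,.2496,z]))"
```

```text
position: [0.4299, 0.2496, -0.002]
contact_force: [0.2, -0.3, 0.5]
position: [0.4299, 0.2496, -0.0027]
contact_force: [-0.3, -0.5, -0.0]
position: [0.4299, 0.2496, -0.0034]
contact_force: [0.9, -0.8, -0.1]
position: [0.4299, 0.2496, -0.0041]
contact_force: [0.8, -0.2, 1.2]
t9.40 p [ 0.4299  0.2496 -0.0041] a15.11 tilt [-0.  0.  0.] F [ 0.8 -0.2  1.2] w0.0004 g0.0 j7 -2.12
[261.31013189 243.66861079]
[261.10565269 239.80045673]
[261.0645308  239.02254982]
[261.00958362 237.98310838]
[260.96828447 237.20184797]
```

```bash
for i in 1; do python3 -m inch '{"linear":[[0,0,0.6],[0,0,0]],"roll":[0,0],"grip":[0,0]}' | grep -E 'pos|contact';python3 -m inch '{"linear":[[0,0,0.6],[0,0,0]],"roll":[0,0],"grip":[0,0]}'| grep -E 'pos|contact';python3 -m inch '{"linear":[[0,0,0.6],[0,0,0]],"roll":[0,0],"grip":[0,0]}'| grep -E 'pos|contact'; done
```

```text
position: [0.43, 0.2496, -0.0047]
contact_force: [-0.9, -0.2, 0.7]
position: [0.4299, 0.2496, -0.0053]
contact_force: [-0.1, 0.1, -0.3]
position: [0.43, 0.2496, -0.0059]
contact_force: [0.1, -0.4, -0.2]
```

Run:
```python
from h import *
for n in("side1","side2","side3",None):
    f=load(n) if n else grab("side","side4")
    print(n,f["image"][226:254,259:264].mean((1,2)).round(0).astype(int))
```

```text
side1 [223 202 148 117 113 109 111 117 121 122 121 123 124 121 123 127 118 104
  90  79  67  62  65  67  66  66  89 143]
side2 [ 22  24  22  20  25  23  22  42  69  83  81  73  72  70  79  95  95 101
  97  85  68  63  63  66  66  65  72  93]
side3 [ 35  28  26  21  22  23  24  20  19  22  23  41  58  67  77  94  96 102
 108  99  76  64  64  66  65  65  74  94]
None [ 47  41  35  30  21  23  24  23  28  24  24  21  24  34  54  78  95 109
 116 108  88  69  66  68  66  66  73  94]
```

The visible tip is still a few mm above the block top once I allow for the near edge of the finger. I'll continue to contact, watching the force.

```bash
for i in 1; do python3 -m inch '{"linear":[[0,0,0.8],[0,0,0.8],[0,0,0]],"roll":[0,0,0],"grip":[0,0,0]}' | grep -E 'pos|contact';python3 -m inch '{"linear":[[0,0,0.8],[0,0,0]],"roll":[0,0],"grip":[0,0]}'| grep -E 'pos|contact';python3 -m inch '{"linear":[[0,0,0.8],[0,0,0]],"roll":[0,0],"grip":[0,0]}'| grep -E 'pos|contact'; python3 -m inch '{"linear":[[0,0,0.8],[0,0,0]],"roll":[0,0],"grip":[0,0]}'| grep -E 'pos|contact'; done
```

```text
position: [0.4299, 0.2495, -0.0076]
contact_force: [0.6, -0.2, 0.4]
position: [0.43, 0.2496, -0.0077]
contact_force: [-3.2, -3.3, 8.5]
position: [0.43, 0.2496, -0.0078]
contact_force: [-6.5, -3.8, 19.8]
position: [0.4301, 0.2496, -0.0079]
contact_force: [-9.9, -6.9, 31.4]
```

Contact is at reported z −0.0076, so the real tips are about 29 mm above the reported TCP. I'll ease the force and drag the block about 30 mm in −x.

```bash
for i in 1; do python3 -m inch '{"linear":[[0,0,-1.2],[-3,-0.8,0],[-5,-1.3,0],[-5,-1.3,0],[0,0,0]],"roll":[0,0,0,0,0],"grip":[0,0,0,0,0]}' | grep -E 'pos|contact';python3 -m inch '{"linear":[[-5,-1.3,0],[-5,-1.3,0],[-5,-1.3,0],[0,0,0]],"roll":[0,0,0,0],"grip":[0,0,0,0]}'| grep -E 'pos|contact'; done
python3 - <<'E'
from h import *
f=grab("side","side5"); g=load("side4")
print(f["image"][244:254,240:285].mean(2)[::2].astype(int)); print(g["image"][244:254,240:285].mean(2)[::2].astype(int))
E
```

```text
position: [0.4174, 0.2503, -0.0078]
contact_force: [0.8, 0.7, 9.5]
position: [0.4019, 0.25, -0.0078]
contact_force: [3.2, -0.7, 10.3]
[[ 72  70  76  92 103 112 110 112 110 107 102  87  74  69  63  76  91  99
   86  81  91 118 115 112 113 126 129 122 126 119 116 120 140 179 220 229
  230 229 229 227 227 227 228 229 230]
 [ 92  74  73  86  99 109 111 111 112 110 104  93  85  90  87  70  64  63
   67  66  65  67  83  96 102 107 107 105 107 113 116 115 116 145 207 228
  229 229 230 229 229 229 230 230 231]
 [102  86  77  81  93 104 110 112 117 124 115 101  81  70  63  60  60  64
   61  63  63  65  64  70  84  89  88  78  75  76  78  79  79 100 165 215
  226 227 228 230 230 230 230 230 230]
 [107 103  87  82 100 134 168 183 190 191 174 133  96  70  65  62  64  62
   65  67  64  69  69  65  72  72  74  74  70  72  69  72  76 105 165 210
  214 216 221 225 225 227 227 227 229]
 [120 149 159 152 170 195 204 204 201 194 175 138 107  83  67  66  66  67
   70  70  70  69  72  78  87 106 118 129 142 146 149 171 203 213 221 226
  227 225 224 224 223 223 223 221 224]]
[[ 94  90 101 120 135 139 123 
[... 205 characters left out ...]
2  85  96 102 101 102 103
  100 100  99  90  80  69  64  64  65  66  68  61  64  68  80 115 172 200
  205 207 206 205 204 210 222 228 231]
 [154 124  97 103 122 131 123 114 111 109 108 100  81  74  88  84  80  74
   68  65  64  66  69  65  65  61  65  64  64  62  65  63  63  87 137 186
  199 202 205 206 215 223 229 230 231]
 [220 205 155 105 101 109 109 111 111 124 143 123  93  72  67  64  65  62
   64  67  62  64  70  66  65  68  62  65  63  60  67  62  63  85 138 179
  184 187 196 213 224 226 227 228 227]
 [211 218 205 169 166 184 180 151 124 111 114 111 102  81  68  64  62  68
   66  69  71  71  75  78  80  79  82  84  89  90  92  98 105 112 149 185
  198 198 199 201 207 215 219 220 223]]
```

The block stayed put (right edge still at column 273) because the finger slid at µ≈0.3. New plan: push the far-right corner of the block with shut fingers and the gripper body lying along y. There is just room for that before the board, and it swings the gripping end towards the robot.

```bash
for i in 1; do python3 -m inch '{"linear":[[0,0,-20],[0,0,-20],[0,0,0],[0,0,0],[0,0,0]],"roll":[0,0,0.13,0.133,0],"grip":[0,0,0,0,0]}' | grep -E 'pos|contact'; python3 -m inch '{"linear":[[24,18,0],[24,18,0],[24,17,0],[0,0,0]],"roll":[0,0,0,0],"grip":[0,0,0,0]}'>/dev/null; done
python3 - <<'E'
from h import *
st();print(to([.473,.197,.005])); f=grab("top","top2"); c=proj(f,[.473,.197,.1]);print(c)
cv2.imwrite("pics/z5.png",np.hstack([crop(f,190,225,90,80,4.4),crop(grab("side","side6"),220,180,90,80,4.4)]))
E
```

```text
position: [0.4003, 0.2491, 0.031]
contact_force: [-0.4, -0.1, -0.1]
t12.80 p [0.4754 0.1933 0.0307] a0.00 tilt [-0.    -0.001  0.   ] F [-0.3 -0.3 -0.9] w0.0002 g0.0 j7 -2.20
[-2.4 -3.7 25.7]
[247.25432421 259.82832097]
```

View pics/z5.png

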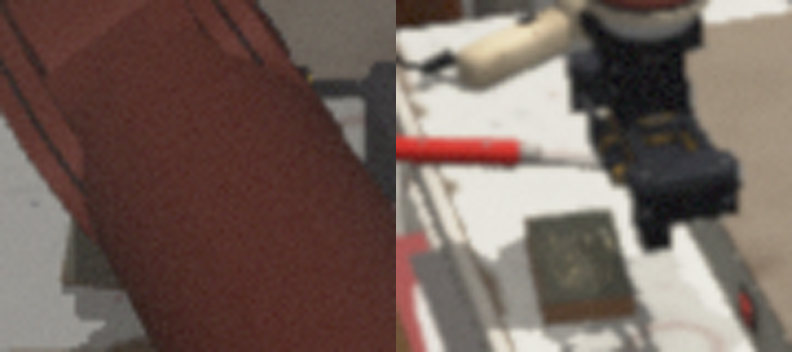

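The side crop shows the finger tip at about (279,236), just right of (farther in x than) the block's near-right top corner at about (274,248). The top view is blocked by the arm. Check, then descend.

```bash
python3 - <<'E'
from h import *
s=load("side6")
for p in([.4754,.18,.06],[.4754,.1933,.06],[.4577,.1933,.0215],[.4617,.1933,.0215]): print(proj(s,p).round(1))
E
python3 -m inch '{"linear":[[-1.4,-4,10],[0,0,10],[0,0,8],[0,0,0]],"roll":[0,0,0,0],"grip":[0,0,0,0]}' | grep -E 'pos|contact'
python3 -m inch '{"linear":[[0,0,4],[0,0,4],[0,0,0]],"roll":[0,0,0],"grip":[0,0,0]}' | grep -E 'pos|contact'
```

```text
[280.3 236.9]
[279.1 234.7]
[274.  245.9]
[275.2 245.7]
position: [0.4701, 0.2003, 0.0017]
contact_force: [-0.0, 0.9, -0.5]
position: [0.4714, 0.2003, -0.005]
contact_force: [-0.0, 0.1, 0.8]
```

```bash
python3 -m inch '{"linear":[[1,2,1],[0,0,1.5],[0,0,1],[0,0,0]],"roll":[0,0,0,0],"grip":[0,0,0,0]}' | grep -E 'pos|contact'
python3 -m inch '{"linear":[[0,0,1],[0,0,1],[0,0,0]],"roll":[0,0,0],"grip":[0,0,0]}' | grep -E 'pos|contact'
```

```text
position: [0.4726, 0.1984, -0.0082]
contact_force: [-0.1, -0.3, 1.2]
position: [0.4725, 0.1984, -0.0103]
contact_force: [0.3, -0.5, 0.7]
```

Past the block's top level without contact, so I'll go on down.

```bash
python3 -m inch '{"linear":[[0,0,1.5],[0,0,1.5],[0,0,0]],"roll":[0,0,0],"grip":[0,0,0]}' | grep -E 'pos|contact'
python3 -m inch '{"linear":[[0,0,1.5],[0,0,1.5],[0,0,0]],"roll":[0,0,0],"grip":[0,0,0]}' | grep -E 'pos|contact'
python3 -m inch '{"linear":[[0,0,1.5],[0,0,1.5],[0,0,0]],"roll":[0,0,0],"grip":[0,0,0]}' | grep -E 'pos|contact'
```

```text
position: [0.4725, 0.1983, -0.0134]
contact_force: [-0.9, 0.3, -0.8]
position: [0.4725, 0.1983, -0.0164]
contact_force: [-0.9, 0.4, 0.8]
position: [0.4725, 0.1983, -0.0194]
contact_force: [-0.4, -0.6, 0.3]
```

```bash
for i in 1; do python3 -m inch '{"linear":[[-3,0,0],[-4,0,0],[-4,0,0],[-4,0,0],[-4,0,0]],"roll":[0,0,0,0,0],"grip":[0,0,0,0,0]}' | grep -E 'pos|contact'; python3 -m inch '{"linear":[[-4,0,0],[-4,0,0],[-4,0,0],[-4,0,0],[-4,0,0]],"roll":[0,0,0,0,0],"grip":[0,0,0,0,0]}' | grep -E 'pos|contact'; python3 -m inch '{"linear":[[-4,0,0],[3,0,0],[0,0,-25],[0,0,-30],[0,0,0]],"roll":[0,0,0,0,0],"grip":[1,1,1,1,1]}' | grep -E 'pos|contact';done
python3 - <<'E'
from h import *
f=grab("side","side7"); grab("top","top3"); st()
# block top+side contour in side view: lino colour dark region
im=f["image"].astype(int); roi=im[222:262,235:290]
hsv=cv2.cvtColor(f["image"],cv2.COLOR_RGB2HSV)[222:262,235:290]
cv2.imwrite("pics/z6.png",crop(f,215,190,90,80,8)[:600])
E
```

```text
position: [0.4532, 0.1984, -0.0191]
contact_force: [0.6, -0.7, 0.0]
position: [0.4333, 0.1984, -0.0191]
contact_force: [0.8, 0.6, -0.4]
position: [0.4352, 0.1997, 0.0393]
contact_force: [0.0, 0.3, 0.8]
t16.80 p [0.4334 0.1984 0.0364] a0.02 tilt [0.002 0.    0.   ] F [ 0.2 -1.  -0.4] w0.0408 g0.0 j7 -2.21
```

View pics/z6.png

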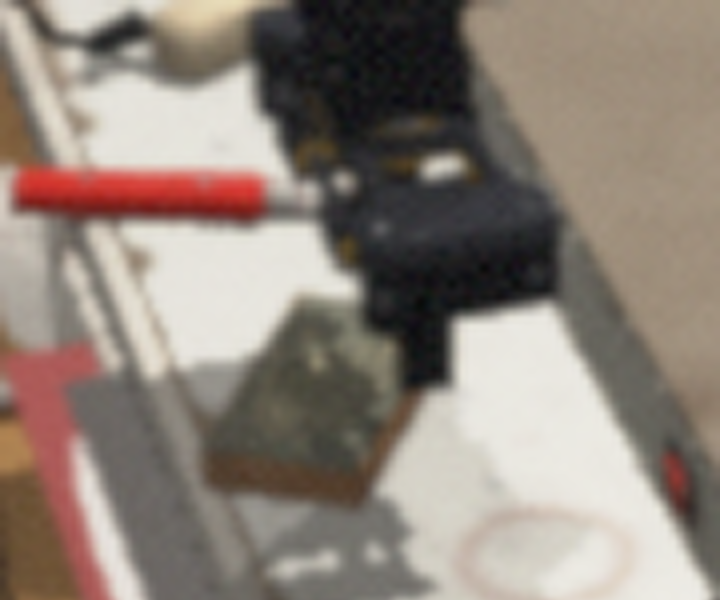

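The block has turned. In side its top corners are at about (241.0,246.9), (260.2,249.4) and (252.5,227.3), with bottom corners at (241,251) and (260.6,253).

Run:
```python
from h import *
s=load("side7")
P=[onz(s,u,v,.0215) for u,v in((241,246.9),(260.2,249.4),(252.5,227.3))]+[onz(s,u,v,0.) for u,v in((241,251.3),(260.6,253.1))]
for p in P: print(p.round(4))
a,b,c=P[:3]
print("end",np.linalg.norm(a-b),np.degrees(np.arctan2(*(a-b)[1::-1])),"long",np.linalg.norm(c-a),np.degrees(np.arctan2(*(c-a)[1::-1])))
im=s["image"];
```

```text
[0.3574 0.22   0.0215]
[0.4113 0.1877 0.0215]
[0.4195 0.322  0.0215]
[0.3576 0.2271 0.    ]
[0.4143 0.198  0.    ]
end 0.06286373645706539 149.0621323389403 long 0.11941287196046327 58.697030575960746
```

```bash
for i in 1; do python3 -m inch '{"linear":[[-8,-4,0],[-8,-4,0],[-8,-4,0],[-8,-4,0],[0,0,0]],"roll":[-0.145,-0.145,-0.145,-0.145,0],"grip":[1,1,1,1,1]}' >/dev/null; python3 -m inch '{"linear":[[0,0,0],[0,0,0],[0,0,0],[0,0,0]],"roll":[-0.145,-0.145,-0.145,0],"grip":[1,1,1,1]}' ;done; python3 -c "
from h import *
st();print(to([.393,.2185,.02]))"
```

```text
time: 17.7
position: [0.3986, 0.2067, 0.0354]
tool_rot: [-0.0, 0.874, 0.485, -0.0]
contact_force: [-0.1, 0.0, 0.1]
width: 0.0871
grip_force: 0.0
t17.70 p [0.3986 0.2067 0.0354] a58.08 tilt [-0.001  0.     0.   ] F [-0.1  0.   0.1] w0.0871 g0.0 j7 -1.24
[  7.1 -10.9  15.4]
```

```bash
for i in 1; do python3 -m inch '{"linear":[[7,-11,10],[0,0,12],[0,0,12],[0,0,0]],"roll":[0,0,0,0],"grip":[1,1,1,1]}' | grep -E 'pos|contact'; python3 -m inch '{"linear":[[0,0,2],[0,0,2],[0,0,2],[0,0,0]],"roll":[0,0,0,0],"grip":[1,1,1,1]}'| grep -E 'pos|contact';python3 -m inch '{"linear":[[0,0,2],[0,0,2],[0,0,2],[0,0,0]],"roll":[0,0,0,0],"grip":[1,1,1,1]}'| grep -E 'pos|contact' ;done; python3 -c "
from h import *
st();print(to([.393,.2185,-.02]))"
```

```text
position: [0.3916, 0.2176, -0.0001]
contact_force: [-0.6, 0.4, -0.6]
position: [0.3928, 0.2186, -0.0041]
contact_force: [-0.0, 0.9, 0.8]
position: [0.3926, 0.2186, -0.0104]
contact_force: [0.2, 1.1, 0.0]
t18.90 p [ 0.3926  0.2186 -0.0104] a58.20 tilt [-0. -0.  0.] F [0.2 1.1 0. ] w0.0867 g0.0 j7 -1.34
[0.1 0.4 9.6]
```

```bash
for i in 1; do python3 -m inch '{"linear":[[0,0,2],[0,0,2],[0,0,2],[0,0,0]],"roll":[0,0,0,0],"grip":[1,1,1,1]}' | grep -E 'pos|contact'; python3 -m inch '{"linear":[[0,0,2],[0,0,2],[0,0,1.5],[0,0,0]],"roll":[0,0,0,0],"grip":[1,1,1,1]}'| grep -E 'pos|contact';python3 -m inch '{"linear":[[0,0,1],[0,0,1],[0,0,0]],"roll":[0,0,0],"grip":[1,1,1]}'| grep -E 'pos|contact' ;done
```

```text
position: [0.3925, 0.2186, -0.0164]
contact_force: [-0.6, 0.0, 0.6]
position: [0.3926, 0.2186, -0.0219]
contact_force: [-0.4, -0.8, -0.9]
position: [0.3927, 0.2186, -0.0237]
contact_force: [0.1, 0.5, 0.8]
```

```bash
python3 -m inch '{"linear":[[0,0,1],[0,0,0],[0,0,0],[0,0,0],[0,0,0]],"roll":[0,0,0,0,0],"grip":[1,0,0,0,0]}'; python3 -m inch '{"linear":[[0,0,0],[0,0,0],[0,0,0]],"roll":[0,0,0],"grip":[0,0,0]}'
```

```text
time: 20.5
position: [0.3926, 0.2187, -0.0247]
tool_rot: [-0.0, 0.874, 0.486, -0.0]
contact_force: [-0.2, -0.8, -0.4]
width: 0.0677
grip_force: 30.0
time: 20.8
position: [0.3927, 0.2187, -0.0246]
tool_rot: [-0.0, 0.874, 0.486, -0.0]
contact_force: [-0.2, 0.7, 0.2]
width: 0.0675
grip_force: 30.0
```

The block is gripped at width 67.5 mm and 30 N. Now lift it clear of the board and carry it to the front of the gauge.

```bash
python3 -m inch '{"linear":[[0,0,-10],[0,0,-30],[0,0,-40],[0,0,-40],[0,0,-10]],"roll":[0,0,0,0,0],"grip":[0,0,0,0,0]}'; python3 -c "
from h import *
st();print(to([.44,-.05,.10]),to([.4543,-.187,.1],[.44,-.05,.1]))"
```

```text
time: 21.3
position: [0.3948, 0.2202, 0.11]
tool_rot: [0.001, 0.874, 0.487, 0.003]
contact_force: [0.8, 0.6, -2.5]
width: 0.0676
grip_force: 29.9
t21.30 p [0.3948 0.2202 0.11  ] a58.23 tilt [0.006 0.002 0.   ] F [ 0.8  0.6 -2.5] w0.0676 g29.9 j7 -1.18
[-206.   180.7    9.7] [-108.9   84.3   -0.2]
```

```bash
python3 -m inch '{"linear":[[-17,30,0],[-25,25,0],[-27,23,0],[-27,22,0],[-27,22,0]],"roll":[0,0,0,0,0],"grip":[0,0,0,0,0]}'>/dev/null; python3 -m inch '{"linear":[[-27,22,0],[-27,22,0],[-27,22,0],[-27,20,0],[-27,20,0]],"roll":[0,0,0,0,0],"grip":[0,0,0,0,0]}' >/dev/null; python3 -m inch '{"linear":[[-27,20,0],[-20,15,0],[0,0,0],[0,0,0],[0,0,0]],"roll":[0,0,0.14,0.14,0.14],"grip":[0,0,0,0,0]}'>/dev/null; python3 -m inch '{"linear":[[0,0,0],[0,0,0],[0,0,0],[0,0,0],[0,0,0]],"roll":[0.14,0.14,0.13,0.12,0],"grip":[0,0,0,0,0]}';  python3 -c "
from h import *
st();print(to([.4543,-.187,.01]))"
```

```text
time: 23.3
position: [0.4553, -0.1789, 0.1052]
tool_rot: [-0.0, 0.999, 0.032, -0.0]
contact_force: [-0.9, 0.3, -0.4]
width: 0.0675
grip_force: 29.9
t23.30 p [ 0.4553 -0.1789  0.1052] a3.67 tilt [-0.  0.  0.] F [-0.9  0.3 -0.4] w0.0675 g29.9 j7 -1.25
[-1.4  8.  95.2]
```

```bash
python3 -m inch '{"linear":[[-1.4,8,25],[0,0,30],[0,0,25],[0,0,10],[0,0,0]],"roll":[0.007,0,0,0,0],"grip":[0,0,0,0,0]}'|grep -E 'pos|contact'; python3 -m inch '{"linear":[[0,0,5],[0,0,4],[0,0,3],[0,0,2],[0,0,0]],"roll":[0,0,0,0,0],"grip":[0,0,0,0,0]}'|grep -E 'pos|contact'
python3 - <<'E'
from h import *
t=grab("top","top4");s=grab("side","side8"); st()
im=np.zeros((600,800,3),np.uint8); im[:600,:420]=crop(t,355,165,70,100,6); im[:600,420:800]=crop(s,305,255,76,120,5)
cv2.imwrite("pics/z7.png",im)
E
```

```text
position: [0.4536, -0.1867, 0.0143]
contact_force: [0.9, -0.0, -0.9]
position: [0.4546, -0.1872, 0.0013]
contact_force: [0.7, -0.2, -2.4]
t24.40 p [ 0.4548 -0.1872  0.0015] a3.38 tilt [ 0. -0.  0.] F [-0.2  0.1 -1.6] w0.0680 g29.9 j7 -1.29
```

View pics/z7.png

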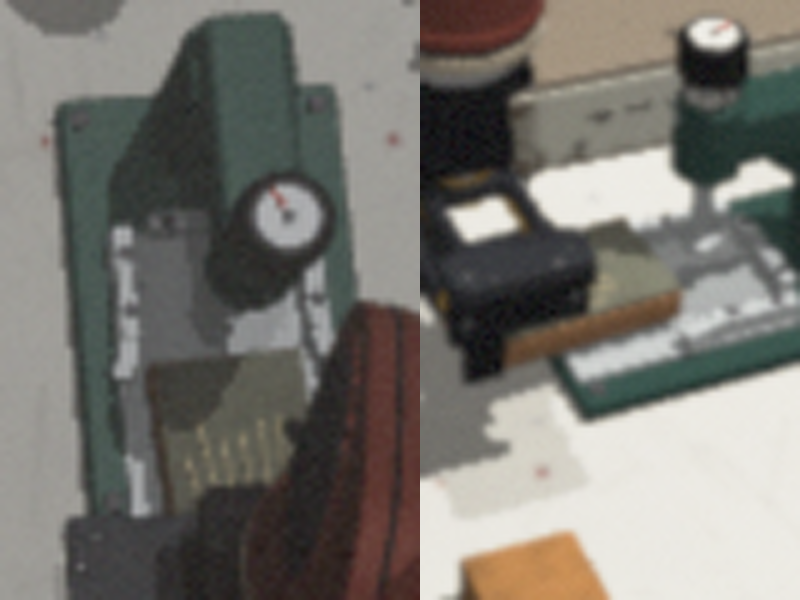

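The composite shows the block in the jaws on line with the gauge. Its front corners in top are at about (379.7,225.8) and (405.8,223.3). The left guide's inner edge runs (377.3,202.5)–(377.8,226.7) and the right guide's inner edge is at about (405.5,213). The cap's red pointer is visible in both views.

Run:
```python
from h import *
t=load("top4");s=load("side8")
q=[.599,-.1787,.0568]
def g(p): c,d=np.cos(q[2]),np.sin(q[2]); a=p[0]-q[0];b=p[1]-q[1]; return np.round([1e3*(c*a+d*b),1e3*(-d*a+c*b)],1)
ct=lambda x,y:(x/6+355,y/6+165)
for n,x,y,z in[("blkL",148,365,.0475),("blkR",305,350,.0475),("blkLrear",168,510,.0475),("Lgd in back",134,250,.03),("Lgd in front",137,372,.03),("Lg out back",112,228,.03),("Rgd end front",320,385,.03),("Rgd in",303,300,.03),("R guide out back",328,265,.03),("bedFL",132,515,.018),("base BL",58,105,.006),("base BR",334,88,.006),("cap",289,214,.184)]:
    print(n,g(onz(t,*ct(x,y),z)))
print("tcp",g(env.state()["position"]))
cs=lambda x,y:((x-420)/5+305,y/5+255)
for n,x,y,z in[("blkFR",680,293,.0475),("blkFL",625,220,.0475),("baseFR",585,418,.0),("baseFL?",555,362,.006)]: print(n,g(onz(s,*cs(x,y),z)))
```

```text
blkL [-29.9  39.4]
blkR [-27.7 -30.2]
blkLrear [-94.6  36.4]
Lgd in back [26.3 38.3]
Lgd in front [-29.4  41.9]
Lg out back [37.1 47.3]
Rgd end front [-40.5 -39. ]
Rgd in [ -1.4 -35.3]
R guide out back [ 13.9 -48.1]
bedFL [-91.8  48. ]
base BL [103.   63.8]
base BR [103.1 -64.8]
cap [0.2 0.2]
tcp [-144.5   -0.3]
blkFR [-31.4 -39. ]
blkFL [-33.1  26.6]
baseFR [-94.5 -61.7]
baseFL? [-94.6 -22.3]
```

Both edges of the block show it yawed about +2° in the jaws, while the TCP is on the gauge's axis to within about 0.3 mm. I'll roll +0.03 and lower gently to touch the bed.

```bash
python3 -m inch '{"linear":[[0,0,0],[0,0,2],[0,0,2],[0,0,1],[0,0,0]],"roll":[0.032,0,0,0,0],"grip":[0,0,0,0,0]}'|grep -E 'pos|contact'; for k in 1; do python3 -m inch '{"linear":[[0,0,1],[0,0,0]],"roll":[0,0],"grip":[0,0]}'|grep -E 'pos|contact'; python3 -m inch '{"linear":[[0,0,0.7],[0,0,0]],"roll":[0,0],"grip":[0,0]}'|grep -E 'pos|contact';done
python3 - <<'E'
from h import *
t=grab("top","top5");st()
im=t["image"].astype(int)
for r in (226,230,234): print(r,im[r,372:412].tolist() and im[r,372:412].mean(1).astype(int))
E
```

```text
position: [0.4545, -0.1871, -0.0039]
contact_force: [-0.8, -0.2, -3.0]
position: [0.4546, -0.1872, -0.0047]
contact_force: [0.5, -0.1, -1.6]
position: [0.4547, -0.1872, -0.0054]
contact_force: [-0.5, -0.5, -1.3]
t25.35 p [ 0.4547 -0.1872 -0.0054] a1.54 tilt [0. 0. 0.] F [-0.7 -0.  -1.2] w0.0679 g29.9 j7 -1.33
226 [ 76  84 146 160 157 116  96  92  72  59  61  59  61  60  63  60  61  61
  61  60  62  63  83  84  88  87  90  86  89  91  88  90  87  94 119  93
  52  43  41  42]
230 [80 59 64 97 94 97 96 95 67 57 59 59 58 62 61 62 62 64 64 68 87 91 88 89
 87 90 89 89 91 89 85 87 86 87 71 48 43 45 39 44]
234 [79 56 57 73 97 95 97 97 93 57 56 61 63 58 58 64 71 73 85 90 88 91 90 88
 85 90 88 87 87 87 86 83 83 67 45 41 40 40 39 43]
```

```bash
python3 -m inch '{"linear":[[0,0,0.7],[0,0,0]],"roll":[0,0],"grip":[0,0]}'|grep -E 'pos|contact'; python3 -m inch '{"linear":[[0,0,0.7],[0,0,0]],"roll":[0,0],"grip":[0,0]}'|grep -E 'pos|contact';python3 - <<'E'
from h import *
t=load("top5")
q=[.599,-.1787,.0568]
def g(p): c,d=np.cos(q[2]),np.sin(q[2]); a=p[0]-q[0];b=p[1]-q[1]; return np.round([1e3*(c*a+d*b),1e3*(-d*a+c*b)],1)
for u,v,z in((379.9,226,.041),(405.4,226,.041),(380.1,230,.041),(380.7,234,.041),(376.7,226,.03),(373.6,226,.03)): print(u,v,g(onz(t,u,v,z)))
im=t["image"].astype(int)
for r in (205,210,214,218): print(r,im[r,370:384].mean(1).astype(int),im[r,400:414].mean(1).astype(int))
E
```

```text
position: [0.4547, -0.1872, -0.0061]
contact_force: [0.0, -0.1, -0.1]
position: [0.4547, -0.1872, -0.0067]
contact_force: [-0.3, 0.2, -0.8]
379.9 226 [-29.2  37.8]
405.4 226 [-33.5 -29.7]
380.1 230 [-40.   38.3]
380.7 234 [-50.8  37.6]
376.7 226 [-26.5  44.7]
373.6 226 [-26.  53.]
205 [ 82  79  77  92 151 153 144  99  90  94  92  96  94  92] [123 160 161 165 158 127  98  63  50  54  74  80  82 100]
210 [ 81  78  78  77 111 156 156 108  95  92  91  95  95  97] [ 44  45  43  40  44  78 154 158 154  91  78  81  78  81]
214 [ 83  81  76  65  93 156 155 149  97  93  97  96  95  97] [ 50  60  95 146  99  80 105  91  91  94  82  76  82  85]
218 [ 79  80  78  66  97 145 155 151 100  97  96  95  94  95] [142 141 151 158 153  98 106 150 158 156  95  72  48  48]
```

Run:
```python
from h import *
t=load("top5")
q=[.599,-.1787,.0568]
def g(p): c,d=np.cos(q[2]),np.sin(q[2]); a=p[0]-q[0];b=p[1]-q[1]; return np.round([1e3*(c*a+d*b),1e3*(-d*a+c*b)],1)
im=t["image"].astype(int)
for r in range(200,214,2):
    print(r,im[r,372:380].mean(1).astype(int),im[r,402:412].mean(1).astype(int))
for u,v in((377,205),(377.4,210),(378,214),(405.3,210)): print(u,v,g(onz(t,u,v,.03)))
st()
```

```text
200 [79 59 53 50 53 54 50 54] [108 113 152 169 172 167 116  72  53  74]
202 [78 67 91 93 84 58 53 64] [148 152 169 173 172 163  98  61  56  76]
204 [ 78 104 158 161 153  99  93  81] [172 172 171 167 156 102  57  46  61  79]
206 [ 64  89 127 105  97  89  97  95] [93 94 85 67 56 49 45 60 78 78]
208 [ 65  92 132 139 119  98  94  94] [ 42  45  47  50  49  81 122  89  78  81]
210 [ 78  77 111 156 156 108  95  92] [ 43  40  44  78 154 158 154  91  78  81]
212 [ 80  69  96 154 156 111  86  94] [ 46  60  70  91 160 156 148  95  79  79]
377 205 [31.  38.8]
377.4 210 [17.1 39. ]
378 214 [ 6.  38.3]
405.3 210 [ 12.3 -36.1]
t25.75 p [ 0.4547 -0.1872 -0.0067] a1.53 tilt [ 0. -0.  0.] F [-0.3  0.2 -0.8] w0.0676 g29.9 j7 -1.33
```

Relative to the guides the block sits about 2.5 mm to the left, with its yaw right. I'll shift and slide in.

```bash
python3 -m inch '{"linear":[[0,2.5,0.3],[3,-0.1,0],[5,-0.15,0],[5,-0.15,0],[0,0,0]],"roll":[0,0,0,0,0],"grip":[0,0,0,0,0]}'|grep -E 'pos|contact'; python3 -m inch '{"linear":[[5,-0.15,0],[5,-0.15,0],[0,0,0]],"roll":[0,0,0],"grip":[0,0,0]}'|grep -E 'pos|contact';python3 -m inch '{"linear":[[5,-0.15,0],[5,-0.15,0],[0,0,0]],"roll":[0,0,0],"grip":[0,0,0]}'|grep -E 'pos|contact'
```

```text
position: [0.4691, -0.189, -0.0068]
contact_force: [1.5, -0.9, 1.0]
position: [0.4783, -0.1884, -0.0069]
contact_force: [-1.7, -0.8, 3.7]
position: [0.4873, -0.1879, -0.0068]
contact_force: [-7.0, -0.1, 9.9]
```

Run:
```python
from h import *
st(); t=grab("top","top6"); im=t["image"].astype(int)
for r in (216,219,222,226): print(r,im[r,372:384].mean(1).astype(int),im[r,402:412].mean(1).astype(int))
```

```text
t26.85 p [ 0.4873 -0.1879 -0.0068] a1.53 tilt [-0.002 -0.     0.   ] F [-7.  -0.1  9.9] w0.0675 g30.0 j7 -1.36
216 [ 77  60  86 120  92  90  91  91  59  56  61  61] [80 86 82 48 34 34 40 37 44 49]
219 [ 78  63  90 138 159 156 104  88  66  49  61  60] [78 83 51 39 38 38 42 40 39 47]
222 [ 78  64  87 152 160 157 104  96  82  54  55  58] [35 42 36 34 32 37 41 39 45 46]
226 [ 78  82 150 162 158 116  95  96  89  59  51  56] [54 43 34 32 34 43 39 43 49 36]
```

```bash
python3 -m inch '{"linear":[[0,0,-0.7],[0,0,0]],"roll":[0,0],"grip":[0,0]}'|grep -E 'pos|contact'; python3 -m inch '{"linear":[[4,-0.12,0],[4,-0.12,0],[0,0,0]],"roll":[0,0,0],"grip":[0,0,0]}'|grep -E 'pos|contact';python3 -m inch '{"linear":[[3,-0.1,0],[3,-0.1,0],[0,0,0]],"roll":[0,0,0],"grip":[0,0,0]}'|grep -E 'pos|contact'
```

```text
position: [0.4881, -0.1877, -0.0064]
contact_force: [-0.8, -0.2, -1.0]
position: [0.4966, -0.187, -0.0064]
contact_force: [0.8, -0.4, -0.3]
position: [0.5022, -0.1867, -0.0063]
contact_force: [0.1, 1.2, -2.6]
```

```bash
for k in 1; do python3 -m inch '{"linear":[[2.5,-0.1,0],[2.5,-0.1,0],[0,0,0]],"roll":[0,0,0],"grip":[0,0,0]}'|grep -E 'pos|contact';python3 -m inch '{"linear":[[2,-0.06,0],[2,-0.06,0],[0,0,0]],"roll":[0,0,0],"grip":[0,0,0]}'|grep -E 'pos|contact';python3 -m inch '{"linear":[[1,0,0],[1,0,0],[0,0,0]],"roll":[0,0,0],"grip":[0,0,0]}'|grep -E 'pos|contact'; done
```

```text
position: [0.507, -0.1864, -0.0063]
contact_force: [-1.4, 1.3, -0.9]
position: [0.5108, -0.1861, -0.0064]
contact_force: [-1.8, 2.9, -1.1]
position: [0.5124, -0.186, -0.0065]
contact_force: [-3.1, 3.8, -1.0]
```

```bash
for k in 1; do python3 -m inch '{"linear":[[0.5,-0.5,0],[0.5,0,0],[0,0,0]],"roll":[0,0,0],"grip":[0,0,0]}'|grep -E 'pos|contact';python3 -m inch '{"linear":[[0.7,-0.2,0],[0.7,0,0],[0,0,0]],"roll":[0,0,0],"grip":[0,0,0]}'|grep -E 'pos|contact';python3 -m inch '{"linear":[[0.7,0,0],[0.7,0,0],[0,0,0]],"roll":[0,0,0],"grip":[0,0,0]}'|grep -E 'pos|contact'; done
```

```text
position: [0.5138, -0.1859, -0.0063]
contact_force: [-2.4, 3.0, -1.8]
position: [0.5146, -0.1857, -0.0065]
contact_force: [-3.3, 3.3, 1.0]
position: [0.5145, -0.1857, -0.0067]
contact_force: [-10.4, 3.6, 4.5]
```

Run:
```python
from h import *
t=grab("top","top7"); a=t["image"].astype(int); b=load("top5")["image"].astype(int)
for c in(379,381,383,385): print(c,"now",a[196:224,c].sum(1)//3,"\n   was",b[196:224,c].sum(1)//3)
for c in(381,384): print(a[198:212,c].tolist())
for x in(29,31,33,35):
    cc,d=np.cos(.0568),np.sin(.0568)
    print(x,[proj(t,[.599+cc*x/1e3-d*y,-.1787+d*x/1e3+cc*y,z]).round(1) for y,z in((.02,.0395),(.03,.0395),(.025,.032))])
```

```text
379 now [52 50 51 52 56 62 68 67 65 59 62 60 63 63 64 73 76 83 86 91 91 92 92 89
 93 93 93 94] 
   was [59 54 57 55 54 65 64 67 81 94 95 94 94 91 92 95 94 96 93 95 95 92 97 97
 96 94 94 95]
381 now [57 52 55 56 75 82 92 70 53 60 62 58 58 62 63 63 60 58 60 57 53 55 53 56
 55 57 54 59] 
   was [53 56 55 58 74 85 94 76 75 96 94 93 95 95 95 97 94 96 96 94 97 96 95 97
 98 95 95 92]
383 now [50 50 52 54 69 63 61 65 60 58 60 59 62 60 61 60 60 61 63 61 60 61 60 61
 61 60 58 66] 
   was [53 57 56 55 66 60 62 68 78 92 98 98 98 97 97 96 96 96 97 95 93 97 95 96
 96 97 96 96]
385 now [48 47 50 53 82 92 95 60 64 62 60 60 64 62 63 60 60 59 62 61 59 61 62 68
 71 67 62 57] 
   was [48 46 51 59 82 90 93 73 77 93 94 93 93 92 94 95 97 94 95 95 96 95 95 94
 97 97 96 95]
[[54, 57, 55], [53, 59, 56], [74, 76, 75], [81, 84, 82], [91, 92, 93], [72, 71, 69], [59, 52, 49], [65, 61, 56], [66, 64, 56], [60, 59, 57], [63, 58, 53], [66, 63, 59], [66, 64, 59], [69, 63, 59]]
[[52, 57, 51], [59, 63, 60], [75, 78, 78], [81, 82, 83], [84, 85, 84], [72, 66, 63], [62, 60, 52], [62, 60, 53], [65, 64, 57], [61, 59, 53], [60, 60, 54], [63, 64, 57], [63, 62, 56], [64, 62, 57]]
29 [array([384.5, 204.4]), array([380.8, 204.7]), array([382.3, 205.2])]
31 [array([384.5, 203.7]), array([380.8, 203.9]), array([382.2, 204.5])]
33 [array([384.4, 203. ]), array([380.7, 203.2]), array([382.1, 203.8])]
35 [array([384.3, 202.2]), array([380.6, 202.5]), array([382.1, 203.1])]
```

The lino now meets the stop's top edge at row ≈203 with no bed strip left between, so the block is home. Next I check its squareness numerically.

Run:
```python
from h import *
t=load("top7"); a=t["image"].astype(float).mean(2); P=[]
for r in range(208,232,2):
    row=a[r,376:386]; 
    # last crossing from bed (~92) to lino (~60) at 76
    k=[i for i in range(9) if row[i]>=76>row[i+1]]
    print(r,row.astype(int),k and 376+k[-1]+(row[k[-1]]-76)/(row[k[-1]]-row[k[-1]+1]))
    if k: P.append(onz(t,376+k[-1]+(row[k[-1]]-76)/(row[k[-1]]-row[k[-1]+1]),r,.0395))
P=np.array(P); print(np.degrees(np.polyfit(P[2:,0],P[2:,1],1)[0])); st()
```

```text
208 [121  98  91  63  59  58  60  62  58  64] 378.5595238095238
210 [157 107  92  64  55  63  58  61  60  63] 378.578313253012
212 [157 107  86  76  56  60  62  60  60  60] 379.0169491525424
214 [160 152  96  86  59  60  64  63  62  62] 379.3855421686747
216 [92 91 90 91 59 53 59 60 56 59] 379.4791666666667
218 [158 153 104  92  64  53  63  60  61  62] 379.5833333333333
220 [157 157 113  93  74  55  59  61  64  71] 379.92857142857144
222 [162 159 103  93  85  54  56  58  60  62] 380.29347826086956
224 [165 160 102  95  90  51  57  61  57  55] 380.36752136752136
226 [128 100  79  73  69  55  51  59  56  59] 378.5263157894737
228 [60 64 64 64 66 64 64 60 54 47] []
230 [68 66 61 61 59 58 61 43 36 38] []
-0.3727118215611745
t29.55 p [ 0.5145 -0.1857 -0.0066] a1.50 tilt [-0.004  0.     0.   ] F [-11.    2.8   4.4] w0.0672 g30.1 j7 -1.39
```

It is square and home. Release and lift away.

```bash
python3 -m inch '{"linear":[[0,0,0],[0,0,0],[0,0,0],[0,0,0],[0,0,0]],"roll":[0,0,0,0,0],"grip":[1,1,1,1,1]}'|grep -E 'pos|contact|width'; python3 -m inch '{"linear":[[-1,0,-5],[-5,0,-20],[-10,0,-35],[-10,0,-45],[0,0,-45]],"roll":[0,0,0,0,0],"grip":[1,1,1,1,1]}'|grep -E 'time|pos|contact|width'
python3 - <<'E'
from h import *
st(); t=grab("top","top8");s=grab("side","side9")
a=t["image"].astype(float).mean(2)
for c in(381,383,385): print(a[198:210,c].astype(int))
for r in range(208,226,2): print(r,a[r,376:386].astype(int))
E
```

```text
position: [0.5168, -0.1858, -0.0062]
contact_force: [-0.6, -0.1, 0.4]
width: 0.0865
time: 30.55
position: [0.4889, -0.1862, 0.1453]
contact_force: [1.1, -0.8, 0.1]
width: 0.087
t30.55 p [ 0.4889 -0.1862  0.1453] a1.51 tilt [-0.001  0.     0.   ] F [ 1.1 -0.8  0.1] w0.0870 g0.0 j7 -1.30
[55 52 71 88 92 72 59 59 62 62 59 60]
[51 52 71 62 65 62 62 59 62 62 59 60]
[51 58 80 95 95 70 64 61 65 62 65 61]
208 [122  99  94  60  56  59  65  59  62  65]
210 [160 110  93  66  58  63  62  63  62  59]
212 [159 110  88  81  59  62  64  64  66  64]
214 [159 153  99  93  61  61  63  60  60  62]
216 [97 91 92 93 61 56 61 60 58 58]
218 [159 157 105  95  67  59  61  62  63  67]
220 [159 159 117  96  75  54  62  61  65  72]
222 [157 154 101  91  83  60  61  63  60  66]
224 [72 67 65 67 70 67 64 65 69 61]
```

The block stayed put. Now the cap: go above it, roll to α≈100° and centre in x with a test grip.

```bash
cat > m.py <<'E'
from h import *
s=env.state(); T=np.array(s["ft_torque"]); print("t%.2f"%s["time"],"p",np.round(s["position"],4),"a%.1f"%alpha(),"F",np.round(s["contact_force"],1),"Mz %.3f"%T[2],T.round(2),"w%.4f g%.0f j7 %.2f"%(s["width"],s["grip_force"],s["joints"][6]))
E
python3 -m inch '{"linear":[[0,0,-45],[0,0,0],[0,0,0],[0,0,0],[0,0,0]],"roll":[0,-0.148,-0.148,-0.148,-0.148],"grip":[1,1,1,1,1]}'>/dev/null;python3 -m inch '{"linear":[[0,0,0],[0,0,0],[0,0,0],[0,0,0],[0,0,0]],"roll":[-0.148,-0.148,-0.148,-0.148,-0.148],"grip":[1,1,1,1,1]}'>/dev/null;python3 -m inch '{"linear":[[0,0,0],[0,0,0],[0,0,0],[0,0,0]],"roll":[-0.148,-0.148,-0.12,0],"grip":[1,1,1,1]}'>/dev/null; python3 m.py; python3 -c "
from h import *
print(to([.599,-.180,.19]))"
```

```text
t32.05 p [ 0.4904 -0.1862  0.1886] a101.8 F [0.9 0.3 0.2] Mz -0.021 [-0.   -0.14 -0.02] w0.0871 g0 j7 0.45
[-16.1 107.6  -1.5]
```

```bash
python3 -m inch '{"linear":[[-5,36,0],[-5,36,0],[-6,35.5,0],[0,0,0]],"roll":[0,0,0,0],"grip":[1,1,1,1]}'>/dev/null; python3 m.py; python3 -m inch '{"linear":[[0,0,20],[0,0,20],[0,0,10],[0,0,0]],"roll":[0,0,0,0],"grip":[1,1,1,1]}'>/dev/null; python3 m.py;  python3 - <<'E'
from h import *
print(to([.599,-.18,.128])); s=grab("side","side10")
a=s["image"].astype(float).mean(2)
print(a[235:290:3,340:400:3].astype(int))
print(proj(s,[.599,-.1787,.184]),proj(s,[.599-.05,-.1787,.167]))
E
```

```text
t32.45 p [ 0.602  -0.1787  0.1872] a101.6 F [-0.2  0.2 -1.2] Mz 0.019 [ 0.01 -0.09  0.02] w0.0873 g0 j7 0.32
t32.85 p [ 0.5978 -0.1801  0.1372] a101.6 F [-0.8 -0.   0.8] Mz -0.016 [ 0.01 -0.14 -0.02] w0.0870 g0 j7 0.31
[-0.2  1.3  9.2]
[[ 36  35  36  24  23  18  26  23  27  12  28  33  40  42  38  33  35  47
   39  36]
 [ 53  52  34  37  31  21  24  29  30  38  43  77 131  58  33  31  70  59
   50  42]
 [ 49  55  53  41  35  45  40  42  56  81 115 136 145  82  72 106  94  51
   37  42]
 [ 58  57  55  52  45  59  90 129 136 140 145 145 122  96  66  38 105  74
  124 137]
 [ 40  52  51  47  75 112 138 143 144 125 101 104 123  34  27  51 144 143
  144 139]
 [ 30  38  35  44  57  51 105 101 104 135 145 144 132  22  24  94 146 143
  141 143]
 [ 24  27  28  45  38  41 118 145 147 147 147 147 108  28  27 129 147 145
  144 147]
 [ 34  44  30  42  37  69 131 146 145 145 145 148  93  31  31 144 147 146
  147 147]
 [132  48  37  35  94 142 122 163 186 110 143 147  89  32  64 144 146 118
  118 122]
 [147 140  38  28  98 118  42 113 130 162  92 146  99  41  60 140 155 146
  137 129]
 [148 143  42  18 130 131  22  34  50  30  77 154 143 130 126 129 118 115
  132 119]
 [142 138  36  21 105 125  20  15  14  28  66 126 118  95  89  69  65  68
   78 123]
 [139 151  52  18 111 127  46  22  21  23  36  44  40  37  37  63  69  65
   67  88]
 [126 128 126  56 114 111  84  94  98  92  46  39  44  57  66  64  62  54
   50  60]
 [107 106 113 119 127 103  42  55  61  70  67  64  66  60  49  45  50  59
   63  63]
 [121 127 128 128 129  89  43  44  50  50  49  49  46  47  49  43  43  50
   48  54]
 [130 126 124 124 113  85  38  39  45  47  49  48  47  46  42  42  44  47
   47  63]
 [147 163 218 226 231 124  39  45  48  49  61 111  42  43  42  37  44  42
   49  67]
 [232 233 234 233 233 182  45  40  47  62 226 230 215  91  41  37  43  43
   47  78]]
[364.22810726 260.65600072] [345.75154693 269.61132997]
```

The numbers show fingers on both sides of the cap (columns ≈348 and ≈380, cap centre ≈364) with tips just above cap mid-height. Descend the last bit and close.

```bash
python3 -m inch '{"linear":[[0,0,5],[0,0,4],[0,0,0],[0,0,0],[0,0,0]],"roll":[0,0,0,0,0],"grip":[1,1,1,0.42,0.42]}'>/dev/null; python3 m.py; python3 -m inch '{"linear":[[0,0,0],[0,0,0],[0,0,0],[0,0,0]],"roll":[0,0,0,0],"grip":[0.42,0.42,0.3,0.3]}'>/dev/null; python3 m.py; python3 -m inch '{"linear":[[0,0,0],[0,0,0],[0,0,0]],"roll":[0,0,0],"grip":[0.3,0.3,0.3]}'>/dev/null; python3 m.py
```

```text
t33.40 p [ 0.5991 -0.1802  0.13  ] a101.7 F [-0.1  0.5  0.2] Mz 0.018 [ 0.01 -0.08  0.02] w0.0779 g0 j7 0.31
t33.80 p [ 0.599  -0.1801  0.1297] a101.7 F [-0.5  0.  -0.4] Mz -0.007 [-0.   -0.09 -0.01] w0.0469 g0 j7 0.31
t34.10 p [ 0.5988 -0.1802  0.1296] a101.7 F [-0.8  1.6  0.6] Mz 0.068 [0.   0.25 0.07] w0.0381 g30 j7 0.31
```

Well centred in x. Open, roll to α≈190° and centre in y.

```bash
python3 -m inch '{"linear":[[0,0,0],[0,0,0],[0,0,0],[0,0,0],[0,0,0]],"roll":[0,0,-0.148,-0.148,-0.148],"grip":[0.65,0.65,0.65,0.65,0.65]}'>/dev/null; python3 -m inch '{"linear":[[0,0,0],[0,0,0],[0,0,0],[0,0,0],[0,0,0]],"roll":[-0.148,-0.148,-0.148,-0.148,-0.148],"grip":[0.65,0.65,0.65,0.65,0.65]}'>/dev/null; python3 -m inch '{"linear":[[0,0,0],[0,0,0],[0,0,0],[0,0,0],[0,0,0]],"roll":[-0.148,-0.148,-0.148,0,0],"grip":[0.65,0.65,0.65,0.5,0.3]}'>/dev/null; python3 m.py;python3 -m inch '{"linear":[[0,0,0],[0,0,0],[0,0,0],[0,0,0]],"roll":[0,0,0,0],"grip":[0.3,0.3,0.3,0.3]}'>/dev/null; python3 m.py
```

```text
t35.60 p [ 0.599  -0.1802  0.1296] a-165.3 F [-0.1 -0.9  0.6] Mz 0.020 [ 0.15 -0.1   0.02] w0.0475 g0 j7 1.85
t36.00 p [ 0.5981 -0.1765  0.1296] a-165.1 F [-5.4  8.4  3.1] Mz -0.035 [ 2.15  1.23 -0.03] w0.0382 g30 j7 1.85
```

Soft centring shows the cap axis at about (0.598,−0.1765), so shift +3.8 mm along tool y.

```bash
python3 -m inch '{"linear":[[0,1.9,0],[0,1.9,0],[0,0,0],[0,0,0]],"roll":[0,0,0,0],"grip":[0.3,0.3,0.3,0.3]}'>/dev/null; python3 m.py; python3 -m inch '{"linear":[[0,0,0],[0,0,0]],"roll":[0.06,0.06],"grip":[0.3,0.3]}'>/dev/null; python3 m.py; python3 -m inch '{"linear":[[0,0,0],[0,0,0]],"roll":[0.06,0.06],"grip":[0.3,0.3]}'>/dev/null; python3 m.py
```

```text
t36.40 p [ 0.5981 -0.1764  0.1297] a-165.1 F [-0.1  1.2  0.1] Mz 0.002 [ 0.39 -0.21  0.  ] w0.0382 g30 j7 1.84
t36.60 p [ 0.5981 -0.1764  0.1296] a-172.1 F [-0.2  1.4 -0.4] Mz 0.204 [ 0.41 -0.17  0.2 ] w0.0385 g30 j7 1.73
t36.80 p [ 0.5981 -0.1764  0.1297] a-179.0 F [ 0.3  1.3 -1.7] Mz 0.159 [ 0.3  -0.15  0.16] w0.0378 g30 j7 1.62
```

```bash
r(){ python3 m.py | sed 's/ p .* a/ a/'; }; python3 -m inch '{"linear":[[0,0,0],[0,0,0]],"roll":[0.08,0.08],"grip":[0.3,0.3]}'>/dev/null; r; python3 -m inch '{"linear":[[0,0,0],[0,0,0]],"roll":[0.08,0.08],"grip":[0.3,0.3]}'>/dev/null; r;python3 -m inch '{"linear":[[0,0,0],[0,0,0]],"roll":[0.08,0.08],"grip":[0.3,0.3]}'>/dev/null; r;python3 -m inch '{"linear":[[0,0,0],[0,0,0]],"roll":[0.06,0.06],"grip":[0.3,0.3]}'>/dev/null; r;python3 -m inch '{"linear":[[0,0,0],[0,0,0]],"roll":[0.06,0.06],"grip":[0.3,0.3]}'>/dev/null; r
```

```text
t37.00 a171.8 F [-0.2  1.3 -1. ] Mz 0.184 [ 0.31 -0.19  0.18] w0.0381 g30 j7 1.46
t37.20 a162.7 F [ 0.8  0.9 -0.1] Mz 0.195 [ 0.29 -0.17  0.19] w0.0378 g30 j7 1.31
t37.40 a153.5 F [-0.2  0.6 -1.2] Mz 0.182 [ 0.28 -0.14  0.18] w0.0382 g30 j7 1.16
t37.60 a146.7 F [-0.1  0.8 -0.4] Mz 0.156 [ 0.28 -0.13  0.16] w0.0383 g30 j7 1.05
t37.80 a139.8 F [ 0.1  1.1 -0.3] Mz 0.135 [ 0.23 -0.16  0.14] w0.0380 g30 j7 0.93
```

```bash
r(){ python3 m.py | sed 's/ p .* a/ a/'; }; python3 -m inch '{"linear":[[0,0,0]],"roll":[0.07],"grip":[0.3]}'>/dev/null; r; python3 -m inch '{"linear":[[0,0,0]],"roll":[0.07],"grip":[0.3]}'>/dev/null; r;python3 -m inch '{"linear":[[0,0,0]],"roll":[0.07],"grip":[0.3]}'>/dev/null; r;python3 -m inch '{"linear":[[0,0,0]],"roll":[0.07],"grip":[0.3]}'>/dev/null; r;python3 -m inch '{"linear":[[0,0,0]],"roll":[0.07],"grip":[0.3]}'>/dev/null; r;python3 -m inch '{"linear":[[0,0,0]],"roll":[0.07],"grip":[0.3]}'>/dev/null; r
```

```text
t37.90 a135.8 F [ 0.6  0.7 -0.9] Mz 0.216 [ 0.26 -0.12  0.22] w0.0383 g30 j7 0.87
t38.00 a131.7 F [ 0.3  0.2 -0.9] Mz 0.181 [ 0.23 -0.12  0.18] w0.0383 g30 j7 0.80
t38.10 a127.7 F [-0.   1.6 -0.4] Mz 0.168 [ 0.13 -0.11  0.17] w0.0382 g30 j7 0.73
t38.20 a123.7 F [ 0.1 -0.  -0.2] Mz 0.143 [ 0.1  -0.1   0.14] w0.0379 g30 j7 0.67
t38.30 a119.7 F [ 0.1  0.9 -0.5] Mz 0.178 [ 0.17 -0.09  0.18] w0.0382 g30 j7 0.60
t38.40 a115.7 F [0.2 1.  0.2] Mz 0.135 [ 0.17 -0.04  0.13] w0.0383 g30 j7 0.53
```

```bash
r(){ python3 m.py | sed 's/ p .* a/ a/'; }; python3 -m inch '{"linear":[[0,0,0]],"roll":[0.06],"grip":[0.3]}'>/dev/null; r; python3 -m inch '{"linear":[[0,0,0]],"roll":[0.06],"grip":[0.3]}'>/dev/null; r;python3 -m inch '{"linear":[[0,0,0]],"roll":[0.06],"grip":[0.3]}'>/dev/null; r;python3 -m inch '{"linear":[[0,0,0]],"roll":[0.06],"grip":[0.3]}'>/dev/null; r;python3 -m inch '{"linear":[[0,0,0]],"roll":[0.06],"grip":[0.3]}'>/dev/null; r;python3 -m inch '{"linear":[[0,0,0]],"roll":[0.06],"grip":[0.3]}'>/dev/null; r; python3 -m inch '{"linear":[[0,0,0]],"roll":[0.06],"grip":[0.3]}'>/dev/null; r; python3 -m inch '{"linear":[[0,0,0]],"roll":[0.06],"grip":[0.3]}'>/dev/null; r
```

```text
t38.50 a112.3 F [-0.5  1.7 -0.7] Mz 0.169 [ 0.19 -0.07  0.17] w0.0381 g30 j7 0.48
t38.60 a108.8 F [-0.6  0.3  0.2] Mz 0.147 [ 0.22 -0.05  0.15] w0.0383 g30 j7 0.42
t38.70 a105.4 F [ 0.7  1.  -0.4] Mz 0.274 [ 0.17 -0.01  0.27] w0.0383 g30 j7 0.36
t38.80 a102.0 F [-0.2  0.7  0.4] Mz 0.163 [ 0.14 -0.06  0.16] w0.0381 g30 j7 0.31
t38.90 a98.5 F [-0.7  1.4 -0.5] Mz 0.130 [0.17 0.   0.13] w0.0380 g30 j7 0.25
t39.00 a95.1 F [-0.1  1.2 -0.9] Mz 0.179 [ 0.16 -0.02  0.18] w0.0378 g30 j7 0.19
t39.10 a91.7 F [-0.4  1.1 -0.6] Mz 0.227 [0.16 0.02 0.23] w0.0383 g30 j7 0.13
t39.20 a88.2 F [-0.4  0.8  0.3] Mz 0.269 [ 0.17 -0.04  0.27] w0.0382 g30 j7 0.08
```

Torque is rising, so the foot may be bearing. Continue in fine steps.

```bash
r(){ python3 m.py | sed 's/ p .* a/ a/;s/F.*Mz/Mz/'; }; python3 -m inch '{"linear":[[0,0,0]],"roll":[0.04],"grip":[0.3]}'>/dev/null; r; python3 -m inch '{"linear":[[0,0,0]],"roll":[0.04],"grip":[0.3]}'>/dev/null; r;python3 -m inch '{"linear":[[0,0,0]],"roll":[0.04],"grip":[0.3]}'>/dev/null; r;python3 -m inch '{"linear":[[0,0,0]],"roll":[0.04],"grip":[0.3]}'>/dev/null; r;python3 -m inch '{"linear":[[0,0,0]],"roll":[0.04],"grip":[0.3]}'>/dev/null; r;python3 -m inch '{"linear":[[0,0,0]],"roll":[0.04],"grip":[0.3]}'>/dev/null; r
```

```text
t39.30 a85.9 Mz 0.272 [0.12 0.07 0.27] w0.0383 g30 j7 0.04
t39.40 a83.7 Mz 0.241 [0.19 0.02 0.24] w0.0385 g30 j7 0.00
t39.50 a81.4 Mz 0.178 [0.17 0.05 0.18] w0.0382 g30 j7 -0.04
t39.60 a79.1 Mz 0.122 [0.2  0.07 0.12] w0.0385 g30 j7 -0.08
t39.70 a76.8 Mz 0.078 [0.2  0.06 0.08] w0.0386 g30 j7 -0.11
t39.80 a74.5 Mz -0.002 [ 0.13  0.03 -0.  ] w0.0384 g30 j7 -0.15
```

```bash
r(){ python3 m.py | sed 's/ p .* a/ a/;s/F.*Mz/Mz/'; }; python3 -m inch '{"linear":[[0,0,0]],"roll":[0.04],"grip":[0.3]}'>/dev/null; r; python3 -m inch '{"linear":[[0,0,0]],"roll":[0.04],"grip":[0.3]}'>/dev/null; r;python3 -m inch '{"linear":[[0,0,0]],"roll":[0.04],"grip":[0.3]}'>/dev/null; r;python3 -m inch '{"linear":[[0,0,0]],"roll":[0.04],"grip":[0.3]}'>/dev/null; r;python3 -m inch '{"linear":[[0,0,0]],"roll":[0.04],"grip":[0.3]}'>/dev/null; r;python3 -m inch '{"linear":[[0,0,0]],"roll":[0.04],"grip":[0.3]}'>/dev/null; r;python3 -m inch '{"linear":[[0,0,0]],"roll":[0.04],"grip":[0.3]}'>/dev/null; r;python3 -m inch '{"linear":[[0,0,0]],"roll":[0.04],"grip":[0.3]}'>/dev/null; r
```

```text
t39.90 a72.2 Mz -0.006 [ 0.22  0.1  -0.01] w0.0382 g30 j7 -0.19
t40.00 a69.9 Mz -0.047 [ 0.27  0.05 -0.05] w0.0380 g30 j7 -0.23
t40.10 a67.6 Mz -0.052 [ 0.21  0.07 -0.05] w0.0382 g30 j7 -0.27
t40.20 a65.3 Mz 0.013 [0.14 0.11 0.01] w0.0380 g30 j7 -0.31
t40.30 a63.0 Mz 0.053 [0.16 0.12 0.05] w0.0380 g30 j7 -0.34
t40.40 a60.8 Mz 0.126 [0.18 0.06 0.13] w0.0385 g30 j7 -0.38
t40.50 a58.5 Mz 0.271 [0.14 0.15 0.27] w0.0384 g30 j7 -0.42
t40.60 a56.2 Mz 0.254 [0.12 0.08 0.25] w0.0383 g30 j7 -0.46
```

Torque peaks at α≈87° and ≈57°, which is the 30° period, with notches at about 63°, 33° and 3°. Two peaks are passed; the third should come at ≈27°, and I'd stop near 3°.

```bash
r(){ python3 m.py | sed 's/ p .* a/ a/;s/F.*Mz/Mz/'; }; python3 -m inch '{"linear":[[0,0,0]],"roll":[0.05],"grip":[0.3]}'>/dev/null; r; python3 -m inch '{"linear":[[0,0,0]],"roll":[0.05],"grip":[0.3]}'>/dev/null; r;python3 -m inch '{"linear":[[0,0,0]],"roll":[0.05],"grip":[0.3]}'>/dev/null; r;python3 -m inch '{"linear":[[0,0,0]],"roll":[0.05],"grip":[0.3]}'>/dev/null; r;python3 -m inch '{"linear":[[0,0,0]],"roll":[0.05],"grip":[0.3]}'>/dev/null; r;python3 -m inch '{"linear":[[0,0,0]],"roll":[0.05],"grip":[0.3]}'>/dev/null; r;python3 -m inch '{"linear":[[0,0,0]],"roll":[0.05],"grip":[0.3]}'>/dev/null; r;python3 -m inch '{"linear":[[0,0,0]],"roll":[0.05],"grip":[0.3]}'>/dev/null; r;python3 -m inch '{"linear":[[0,0,0]],"roll":[0.05],"grip":[0.3]}'>/dev/null; r;python3 -m inch '{"linear":[[0,0,0]],"roll":[0.05],"grip":[0.3]}'>/dev/null; r;python3 -m inch '{"linear":[[0,0,0]],"roll":[0.05],"grip":[0.3]}'>/dev/null; r
```

```text
t40.70 a53.3 Mz 0.249 [0.16 0.15 0.25] w0.0381 g30 j7 -0.51
t40.80 a50.4 Mz 0.168 [0.12 0.13 0.17] w0.0385 g30 j7 -0.56
t40.90 a47.6 Mz 0.089 [0.2  0.18 0.09] w0.0383 g30 j7 -0.60
t41.00 a44.7 Mz 0.008 [0.2  0.19 0.01] w0.0382 g30 j7 -0.65
t41.10 a41.8 Mz -0.029 [ 0.13  0.19 -0.03] w0.0382 g30 j7 -0.70
t41.20 a38.9 Mz -0.059 [ 0.19  0.17 -0.06] w0.0381 g30 j7 -0.75
t41.30 a36.1 Mz 0.017 [0.23 0.17 0.02] w0.0382 g30 j7 -0.80
t41.40 a33.2 Mz 0.024 [0.19 0.22 0.02] w0.0383 g30 j7 -0.84
t41.50 a30.4 Mz 0.147 [0.22 0.22 0.15] w0.0378 g30 j7 -0.89
t41.60 a27.5 Mz 0.230 [0.2  0.24 0.23] w0.0382 g30 j7 -0.94
t41.70 a24.7 Mz 0.194 [0.19 0.26 0.19] w0.0382 g30 j7 -0.99
```

```bash
r(){ python3 m.py | sed 's/ p .* a/ a/;s/F.*Mz/Mz/'; }; python3 -m inch '{"linear":[[0,0,0]],"roll":[0.05],"grip":[0.3]}'>/dev/null; r; python3 -m inch '{"linear":[[0,0,0]],"roll":[0.05],"grip":[0.3]}'>/dev/null; r;python3 -m inch '{"linear":[[0,0,0]],"roll":[0.05],"grip":[0.3]}'>/dev/null; r;python3 -m inch '{"linear":[[0,0,0]],"roll":[0.05],"grip":[0.3]}'>/dev/null; r;python3 -m inch '{"linear":[[0,0,0]],"roll":[0.05],"grip":[0.3]}'>/dev/null; r;python3 -m inch '{"linear":[[0,0,0]],"roll":[0.05],"grip":[0.3]}'>/dev/null; r;python3 -m inch '{"linear":[[0,0,0]],"roll":[0.04],"grip":[0.3]}'>/dev/null; r; python3 -m inch '{"linear":[[0,0,0],[0,0,0]],"roll":[0,0],"grip":[0.3,0.3]}'>/dev/null; r
```

```text
t41.80 a21.8 Mz 0.245 [0.26 0.25 0.24] w0.0382 g30 j7 -1.04
t41.90 a18.9 Mz 0.139 [0.25 0.23 0.14] w0.0382 g30 j7 -1.08
t42.00 a16.0 Mz 0.071 [0.28 0.22 0.07] w0.0382 g30 j7 -1.13
t42.10 a13.2 Mz -0.000 [ 0.27  0.23 -0.  ] w0.0383 g30 j7 -1.18
t42.20 a10.3 Mz -0.078 [ 0.3   0.22 -0.08] w0.0380 g30 j7 -1.23
t42.30 a7.4 Mz -0.034 [ 0.3   0.27 -0.03] w0.0383 g30 j7 -1.28
t42.40 a5.2 Mz -0.035 [ 0.31  0.22 -0.03] w0.0384 g30 j7 -1.31
t42.60 a5.4 Mz -0.062 [ 0.36  0.35 -0.06] w0.0381 g30 j7 -1.31
```

Third click is through. Nudge into the notch, then let go and rise.

```bash
python3 -m inch '{"linear":[[0,0,0],[0,0,0],[0,0,0]],"roll":[0.035,0,0],"grip":[0.3,0.3,0.3]}'>/dev/null; python3 m.py; python3 -m inch '{"linear":[[0,0,0],[0,0,0],[0,0,0],[0,0,0],[0,0,0]],"roll":[0,0,0,0,0],"grip":[1,1,1,1,1]}'>/dev/null; python3 m.py;  python3 -m inch '{"linear":[[0,0,-10],[0,0,-25],[0,0,-30],[0,0,-20],[0,0,0]],"roll":[0,0,0,0,0],"grip":[1,1,1,1,1]}'>/dev/null; python3 -m inch '{"linear":[[-45,0,0],[-45,0,0],[-45,0,0],[0,0,0]],"roll":[0,0,0,0],"grip":[1,1,1,1]}'>/dev/null; python3 m.py
python3 - <<'E'
from h import *
t=grab("top","top9");s=grab("side","side11")
def ang(f):  # red pointer on the cap disc, seen from above on plane z=.184
    im=f["image"].astype(int); c=proj(f,[.5985,-.178,.184]); u0,v0=c.astype(int)
    P=[];W=[];D=[]
    for v in range(v0-7,v0+8):
        for u in range(u0-8,u0+9):
            p=im[v,u]; red=p[0]-(p[1]+p[2])/2; 
            if red>25: P.append(onz(f,u,v,.184)[:2]);W.append(red)
            if p.min()>110: D.append(onz(f,u,v,.184)[:2])
    P=np.array(P);m=np.average(P,axis=0,weights=W);d=np.mean(D,axis=0); return len(P),m,d,np.degrees(np.arctan2(*(m-d)[::-1]))
for n in("top0","top9","side0","side11"):
    try: print(n,ang(load(n)))
    except Exception as e: print(n,e)
a=t["image"].astype(float).mean(2)
for c in(381,385): print(a[198:210,c].astype(int))
E
```

```text
t42.90 p [ 0.5978 -0.1764  0.1296] a3.4 F [-1.7  1.3  0.9] Mz -0.079 [ 0.33  0.4  -0.08] w0.0383 g30 j7 -1.34
t43.40 p [ 0.5981 -0.1766  0.1297] a3.3 F [1.2 0.3 0.1] Mz -0.049 [-0.01  0.01 -0.05] w0.0701 g0 j7 -1.35
t44.30 p [ 0.4582 -0.1855  0.2146] a3.1 F [-0.8  0.3  0.4] Mz -0.024 [-0.01  0.02 -0.02] w0.0870 g0 j7 -1.23
top0 (4, array([ 0.60690629, -0.17369794]), array([ 0.59929134, -0.17700817]), np.float64(23.494668777018124))
top9 (5, array([ 0.59130345, -0.17936761]), array([ 0.5997425 , -0.17722341]), np.float64(-165.7438922112211))
side0 (76, array([ 0.60698011, -0.15722511]), array([ 0.60130381, -0.16672953]), np.float64(59.153159721289))
side11 (49, array([ 0.60477227, -0.15793305]), array([ 0.60119605, -0.16655953]), np.float64(67.48289729160973))
[57 60 73 89 94 75 63 62 61 64 63 62]
[51 61 82 96 97 70 65 64 66 65 67 65]
```

The pointer went 23.5° → −165.7°, i.e. 189° clockwise, matching the tool's 191°, so there was no slip. Three torque peaks were counted, the block is still home and the arm is clear. Hand in.

```bash
python3 -c "
from cell import env
print(env.close_job())"
```

```text
the job is handed in; nothing more can be done
None
```

I handed the job in at about 44 s, but the interface returned no verdict. By my own measurements, the block lies home and square against the back stop. The ratchet clicked three times, counted as three torque peaks 30° apart. I let go with the foot run down on the block, though the contact force between them was not measured.

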